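# Clear the chips and hold the spread circlip at its groove on the wire-reel axle

### The job

Refit the circlip that keeps the copper-wire reel on its axle. First wipe the three steel chips off the reel's brass plate with the scraper block, not with your fingers, and stand the block back down on the shelf; then take the circlip pliers out of their stand by both red handles, clip already hooked on, squeeze them to the stop so that the clip is spread, and slide it squarely down over the axle stub until it lies at the groove, just on the brass plate. Finish there still holding the pliers squeezed, upright and still, the clip spread and not pressing hard on the plate, so that I can check the fit before it snaps in: never let it close on the stub, and leave everything else where it is.

Things in the scene. Friction and masses are not known exactly. Their poses are not given: they have to be found in the camera images.
- scraper: scraper block of pale wood with a dark sole, 44 (x) by 22 (y) by 48 mm tall, 45 g, standing on the open shelf. Origin: centre of its underside. Grasp it across its 22 mm near the top
- chip0: loose curled dark steel chip (turning), 9 by 11 by 6 mm, 5 g, lying on the brass plate on the reel post's -x side, 29 to 39 mm from the stub's axis in the post's x and up to 22 mm either way in its y; origin at the centre of its underside
- chip1: loose curled dark steel chip (turning), 9 by 11 by 6 mm, 5 g, lying on the brass plate on the reel post's -x side, 29 to 39 mm from the stub's axis in the post's x and up to 22 mm either way in its y; origin at the centre of its underside
- chip2: loose curled dark steel chip (turning), 9 by 11 by 6 mm, 5 g, lying on the brass plate on the reel post's -x side, 29 to 39 mm from the stub's axis in the post's x and up to 22 mm either way in its y; origin at the centre of its underside
- pliers: straight circlip pliers, 171 mm tall, about 190 g, standing upright, tips down, with the dark steel clip lying flat on the tips. Origin: at the clip's underside, on the clip's axis when fully spread; z up along the pliers, y across the handles, x from the pliers to the clip. Tips, pivot (72 mm up) and handles lie in the plane x = -18.6 mm
- handles (a point): midway between the two red grips, in the pliers' frame at x -18.6, y 0, z 142 mm: where to take both handles at once, closing along the pliers' y. Grips 13 mm deep in x, 9 mm thick, from 118 to 171 mm up. Over their outsides here 49 mm free (splayed 8 deg each, 58 mm at the top), 30 mm and parallel at the stop
- clip_eyes (a point): midway between the clip's two eyes, hooked for good on the tips, x -18.6 mm, clip's underside. Clip 3 mm thick, band 4 mm wide; inner diameter 32.6 mm free, 39 mm spread, then centred on the pliers' origin, outside 47 mm
- jaw_left (a joint): how far the pliers are squeezed, rad for each half: 0 free (clip shut), 0.14 at the stop (clip fully spread). Springy: on each handle at the grip point 4 N starts to close them, 12 N reaches the stop; a grip of 30 to 60 N holds them there. Squeezed in the stand, they stay upright and centre between the fingers
- pliers_stand: dark oak pocket in which the pliers stand, fixed to the shelf, 100 by 106 mm, open above and in front; floor 12 mm high, on which the clip rests, back board 86 mm high behind the pliers, side cheeks 42 mm high. Origin at its underside, below the pliers' origin; same axes as the pliers at the start. The pliers lift straight up out of it, squeezed or not
- reel_post: fixed green cast foot 128 by 128 by 14 mm carrying a black reel of copper wire (104 mm diameter, top at 69 mm), on it a flat brass plate (100 mm diameter, 4 mm thick, top at 73 mm) and in its middle the upright steel axle stub. Origin: centre of the underside, on the stub's axis; z up, x and y along the foot's sides
- groove (a point): point on the stub's axis at the top face of the brass plate, 73 mm above the shelf, where the clip's underside belongs. The groove (32 mm diameter) runs from here 4.5 mm up; above it the stub is 35 mm in diameter
- stub_end (a point): centre of the stub's flat end, 18.5 mm above the groove point, 91.5 mm above the shelf; the last 3.5 mm taper from 35 to 28 mm diameter
- tin: grey-green tin parts cabinet, fixed, 150 by 230 by 50 mm, three bays in a row, its hinged lid propped open to about 200 mm high on its outer side, away from the reel; origin at the centre of its underside
- valve_socket: grey ceramic valve socket, 48 mm diameter, 20 mm high, in the tin; leave alone
- coil_former: copper-wound coil former, 40 mm diameter, 56 mm high, standing in the tin; leave alone
- lamp_holder: chrome pilot-lamp holder with a red lens, 32 mm diameter, 42 mm high, in the tin; leave alone
- choke: black iron choke, 72 by 84 by 72 mm; leave alone
- nut_driver: bone-handled nut driver lying down, 193 mm long, 26 mm thick; leave alone
- oil_can: copper oil can, 62 mm diameter, 120 mm high to the spout; leave alone
- spare_valve: glass radio valve standing on its black base, 43 mm diameter, 99 mm high; leave alone
Not all that is in view belongs to the job. What is shaped like the pliers_stand but turquoise is not meant.

How it is judged:
By the outcome, as a careful person would: the job done as asked, in the order asked, and still so for the second after the job is handed in, while the arm keeps its last pose, push and grip.
It also fails if it takes over 72 s, if anything falls off the work surface, if the arm or the gripper's body presses on something with over 40 N, if the wrist force passes 120 N, or if a joint passes its speed limit or range.

### The arm

A 6-joint arm with a two-finger parallel gripper is mounted at the origin on the work surface. World frame = base frame: x ahead of the robot, y to its left, z up, the work surface at z = 0. Lengths are in mm, angles in rad, forces in N, time in s.
With the tool pointing down it reaches from about 300 to 825 mm from the base axis. Payload 5.4 kg.
Tool frame: the origin (TCP) lies on the centre line of the jaws, within the pads' length; the fingertips stand 19 mm ahead of it and the grasp point (between the pads) is the TCP; z points along the fingers, y is the direction in which the jaws open and shut (so a half turn about z gives the same grasp; the last joint's range is limited). The gripper opens to 92 mm and grips with 3 to 60 N. Pads are 20 mm wide; open, the fingers measure 128 mm over their backs; the gripper's body (75 mm by 189 mm) begins 69 mm behind the grasp point.
Start: joints at [1.137, 0.158, 1.597, -0, 1.386, -0.21], TCP at [127.625, 560.641, 233.601] pointing down, gripper open.
Joint ranges: [-2.91, 2.91], [-0.94, 2.29], [0.18, 2.7], [-1.29, 4.43], [0.17, 2.64], [-3, 3]. Speed limits (rad/s): [2.57, 2.57, 3.14, 3.14, 3.14, 3.14].

### API

Orientations are given as a unit quaternion [w, x, y, z].
In Python, from plant import monitor, viewer, arm gives the robot as it stands. The module is installed in compiled form; this text tells all that it offers.
- The arm moves only by the tool arm_command, never from a script. Its argument "deltas" is a list of rows, each a list of 7 numbers: the shift along the tool's x, y, z in cm, then the turn, a rotation vector about the tool's x, y, z in degrees, then the closure, from 0 (fully open) to 1 (shut). In form: [[tx, ty, tz, ax, ay, az, hand], ...]. A call has 1 to 20 rows; each row is the pose to reach, as a shift and turn from the pose measured when the call began, along the tool's axes at that moment; what a row does not reach only later rows make up. A row lasts 1/12 s, in which the tool goes at most 41.7 mm and 7.16 degrees, less where a joint would pass 70% of its speed; a pose out of reach is approached as far as the arm can. A call with a gripper value outside its range is refused whole. The fingers move at their own pace and stop on an object; "grip_force" is the grip in N (left out, the last holds). Time passes only in rows, so rows that repeat a pose let the fingers close. It gives the time, the measured TCP pose, the force and the opening at its end, in the units of the state.
- monitor.read_state(): the state, without advancing time (a new reading comes with each control period).
- viewer.capture(name): name is "scene" or "top"; returns a dict with "frame" (420x560x3 uint8, red, green, blue), "vfov" (degrees; the focal length in pixels is half the picture's height over the tangent of half this angle, whatever the lens; pixels are square), "cx", "cy" (the principal point, pixels), "R" (3x3) and "t" (3): a world point X has camera coordinates R X + t. Camera axes: x right, y down, z forward; pixel columns grow to the right and rows downward; lengths in mm; the calibration is good to about 2 mm. A picture is of the moment at which its call begins. There is no depth.
- arm.job_done(): hands the job in, once; it reports no verdict.
Trained networks look in a picture, given as the dict that the camera call returned (one of the last four; its "shot" number tells which), for a name from the list of things; names that differ only in an ending like _2 or _b are one class to them, and where a whole thing is asked for, a point or a joint stands for the part that bears it (a point fixed in the world has none). Each returns a list of dicts, best first, with "confidence" (0 to 1); they miss things now and then, are a little off and sometimes report something else, mostly with a low value. They report only what shows in the picture. A call takes as long as a camera call. They do not tell look-alikes from the thing itself.
- viewer.outline_of(picture, target): "region" (420x560 bool, what is visible of it) and "rect" ([left, top, width, height] in pixels, round what is visible of it).
- viewer.spot_point(picture, target): "centre" ([row, column] in pixels: a listed point, or the origin of a listed thing).
The state is a dict: "time": time; "joint_pos": joint angles; "joint_velocities": joint speeds; "joint_torque": joint torques, N m; "position": TCP position; "eef_rot": TCP orientation; "ft_force": force on the tool from outside, world axes, zero at the start; "ft_torque": the same for the moment, N m; "opening": finger opening in mm.
Only numpy, scipy, OpenCV 4.12 (cv2) and the standard library are available. Lean on these libraries where they do the work, as an engineer would, in place of code of your own. Each camera call takes 0.05 s, during which the arm holds its last target.

## Working session

There is one attempt and no reset: what is moved stays moved. The work goes in short steps, Python scripts to look and compute and a tool call to move; the robot and the scene stay as the last step left them, time stands still between calls to the robot, and variables do not carry over. Pictures are saved under pics/ and viewed, and the job is handed in when it is done.

Besides the shell and the picture viewer there is one more tool, called as a command line: name --pt "numbers of a row" for each row, then --argument value for the rest. arm_command: Moves the arm, as the interface text tells. Its arguments: {"type":"object","properties":{"deltas":{"type":"array","items":{"type":"array","items":{"type":"number"}}},"grip_force":{"type":"number"}},"required":["deltas"]}

```bash
mkdir -p pics; cat > h.py <<'E'
import numpy as np, cv2
from plant import monitor, viewer, arm
def save(p,n,crop=None,s=1):
    f=p["frame"][:,:,::-1]
    if crop: l,t,w,h=crop; f=f[t:t+h,l:l+w]
    if s!=1: f=cv2.resize(f,None,fx=s,fy=s,interpolation=cv2.INTER_CUBIC)
    cv2.imwrite("pics/"+n+".png",f)
def foc(p): return 210/np.tan(np.radians(p["vfov"]/2))
def proj(p,X):
    c=np.array(p["R"])@np.array(X,float)+np.array(p["t"]); f=foc(p)
    return np.array([p["cy"]+f*c[1]/c[2],p["cx"]+f*c[0]/c[2]])
def ray(p,rc):
    f=foc(p);R=np.array(p["R"]);t=np.array(p["t"])
    d=R.T@np.array([(rc[1]-p["cx"])/f,(rc[0]-p["cy"])/f,1]); return -R.T@t,d
def atz(p,rc,z):
    o,d=ray(p,rc); return o+d*(z-o[2])/d[2]
def tri(a,ra,b,rb):
    A=np.zeros((3,3));B=np.zeros(3);L=[]
    for p,r in((a,ra),(b,rb)):
        o,d=ray(p,r);d=d/np.linalg.norm(d);M=np.eye(3)-np.outer(d,d);A+=M;B+=M@o;L.append((o,d))
    X=np.linalg.solve(A,B)
    return X,[np.linalg.norm(np.cross(X-o,d)) for o,d in L]
E
python3 - <<'E'
from h import *
np.set_printoptions(precision=1,suppress=True)
a=viewer.capture("scene");b=viewer.capture("top")
save(a,"s0");save(b,"t0")
for p in(a,b):
  o=-np.array(p["R"]).T@np.array(p["t"]);print("cam",o,foc(p),p["vfov"],p["shot"])
for n in["scraper","chip0","pliers","handles","clip_eyes","pliers_stand","reel_post","groove","stub_end","tin","choke","nut_driver","oil_can","spare_valve"]:
  for k,p in(("s",a),("t",b)):
    for d in viewer.spot_point(p,n)[:4]: print(n,k,np.round(d["centre"],1),round(d["confidence"],2))
print(monitor.read_state())
E
```

```text
cam [1494.5 -333.3 1018.7] 497.8687148208123 45.73983425272036 1
cam [ 318.8  -40.4 1129.6] 400.41929401013726 55.349549725761236 2
scraper s [269.5 310.9] 0.8
scraper t [219.4 410.2] 0.67
chip0 t [224.7 407.8] 0.71
chip0 t [142.3 307.7] 0.46
pliers s [256.3 214.7] 0.84
pliers t [200.2 337.6] 0.75
handles s [211.8 210.8] 0.6
handles t [196.5 342.1] 0.63
handles t [226.5 433.6] 0.22
clip_eyes s [247.3 212.7] 0.62
clip_eyes t [208.2 332.6] 0.64
clip_eyes t [220.1 406.7] 0.3
pliers_stand s [237.9 275.2] 0.84
pliers_stand s [255.  211.8] 0.72
pliers_stand s [316.4 170.4] 0.62
pliers_stand s [214.  221.9] 0.61
pliers_stand t [207.8 271.5] 0.82
pliers_stand t [198.8 334.9] 0.72
pliers_stand t [261.8 321.3] 0.72
pliers_stand t [152.7 387. ] 0.71
reel_post s [227.7 387.9] 0.64
reel_post s [209.  391.9] 0.56
reel_post s [258.1 109.1] 0.28
reel_post t [190.4 161.6] 0.88
groove s [214.  388.9] 0.83
groove t [185.5 157. ] 0.6
stub_end s [205.5 388.7] 0.81
stub_end t [184.8 154.8] 0.73
stub_end t [222.9 408.7] 0.45
tin s [261.1 137.8] 0.91
tin t [219.1 410.9] 0.72
choke s [300.9 256.9] 0.75
choke s [255.5 214.2] 0.18
choke t [144.2 307. ] 0.82
nut_driver t [302.5 397.6] 0.61
oil_can s [190.4 407.2] 0.84
oil_can t [235.6 111.6] 0.94
oil_can t [199.7 335.3] 0.19
spare_valve s [269.1 387.3] 0.72
spare_valve t [141.7 184.4] 0.75
{'time': 1.5, 'joint_pos': array([ 1.1,  0.2,  1.6, -0. ,  1.4, -0.2]), 'joint_velocities': array([-0.,  0., -0., -0., -0., -0.]), 'joint_torque': array([ -0. , -38.6, -32.2,   0.1,   0. ,  -0. ]), 'position': array([127.6, 560.6, 233.6]), 'eef_rot': array([-0. ,  0.1,  1. , -0. ]), 'ft_force': array([-0.6, -0.3, -0.6]), 'ft_torque': array([-0.1,  0. ,  0. ]), 'opening': 91.60904578774186}
```

```bash
ls .
```

```text
h.py
pics
```

View pics/s0.png

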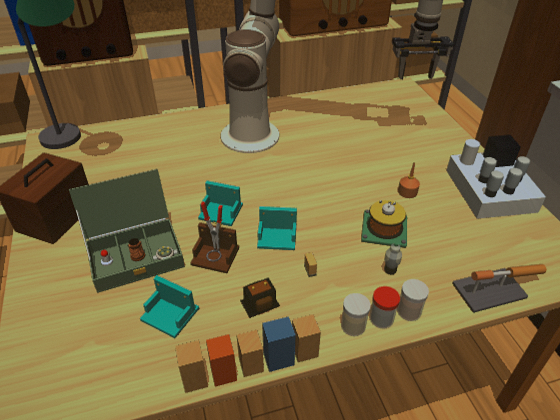

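View pics/t0.png

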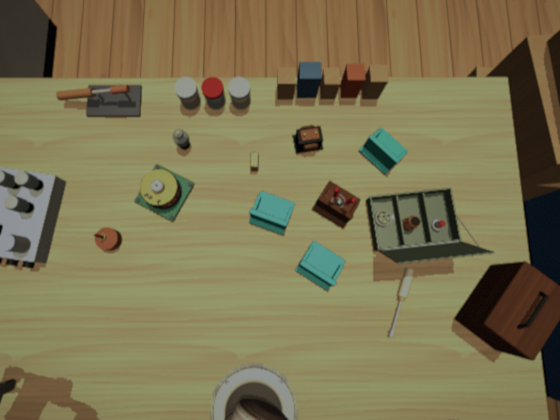

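```bash
python3 - <<'E'
from h import *
a=viewer.capture("scene");b=viewer.capture("top")
np.savez("shot0.npz",**{k+"_a":v for k,v in a.items()},**{k+"_b":v for k,v in b.items()})
f=lambda p,c,s:cv2.resize(p["frame"][c[1]:c[1]+c[3],c[0]:c[0]+c[2],::-1],None,fx=s,fy=s,interpolation=cv2.INTER_CUBIC)
cv2.imwrite("pics/c0.png",np.vstack([np.hstack([f(a,(350,190,70,60),5.7),f(b,(125,155,70,60),5.7)])[:340],np.hstack([f(a,(180,170,70,45*2),4)[:,:280],f(b,(305,165,60,90),4)[:,:240],f(b,(235,140,40,90),4),])[:250] if 0 else np.zeros((1,798,3),np.uint8)]))
cv2.imwrite("pics/c1.png",np.hstack([f(a,(185,185,65,90),6),f(b,(305,165,65,90),6)]))
cv2.imwrite("pics/c2.png",np.hstack([f(a,(290,240,40,40),8),f(b,(234,140,40,40),8)]))
E
```

```text
(no output)
```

View pics/c0.png

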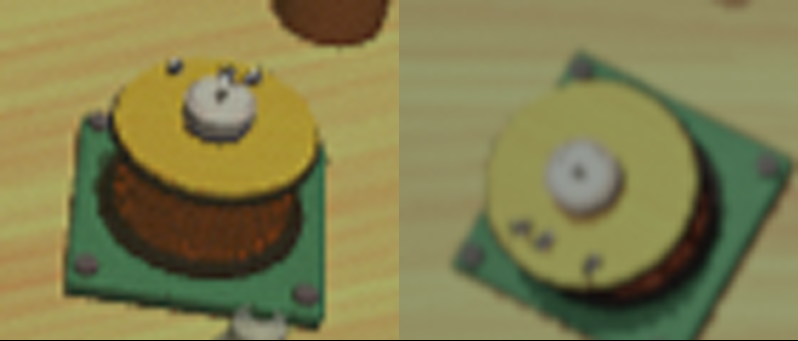

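View pics/c1.png

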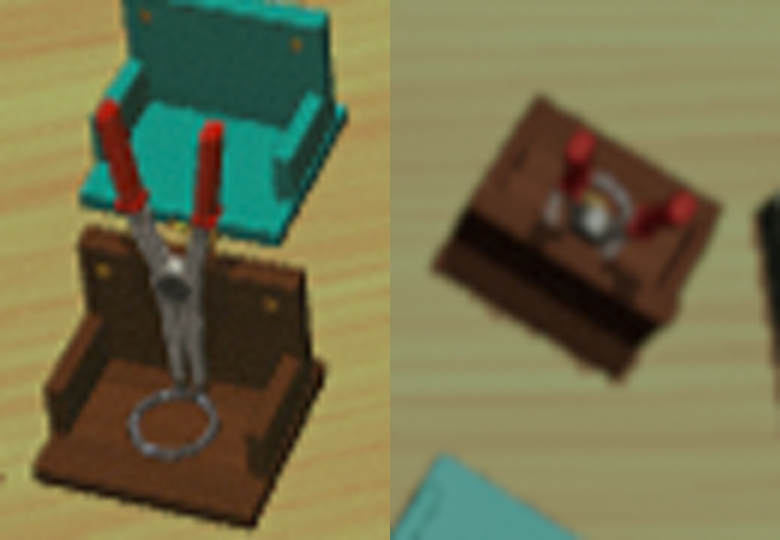

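View pics/c2.png

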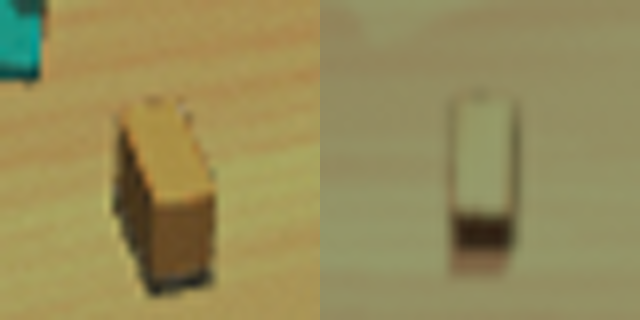

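```bash
cat >> h.py <<'E'
def load():
    z=np.load("shot0.npz"); A={};B={}
    for k in z.files: (A if k.endswith("_a") else B)[k[:-2]]=z[k]
    return A,B
from scipy.optimize import least_squares
def fit(obs,x0,zfree=False):
    # obs: list (pic, model xyz, (row,col)); x0=(x,y,yaw)
    def T(q,m):
        c,s=np.cos(q[2]),np.sin(q[2]); return np.array([q[0]+c*m[0]-s*m[1],q[1]+s*m[0]+c*m[1],m[2]])
    r=least_squares(lambda q:np.concatenate([proj(p,T(q,m))-np.array(rc) for p,m,rc in obs]),x0,x_scale=[1,1,.01])
    return r.x,r.fun.reshape(-1,2)
E
python3 - <<'E'
from h import *
np.set_printoptions(precision=1,suppress=True)
a,b=load()
S=lambda x,y:(190+y/5.7,350+x/5.7); T=lambda x,y:(155+y/5.7,125+(x-399)/5.7)
X,e=tri(a,S(220,95),b,T(578,172));print("stub end",X,e)
for q in[(521,228),(544,240),(592,265)]: print("chip",atz(b,T(*q),77))
for q in[(582,50),(790,160),(457,265)]: print("corner t",atz(b,T(*q),14))
for q in[(65,293),(322,325),(80,118)]: print("corner s",atz(a,S(*q),14))
# scraper
S2=lambda x,y:(240+y/8,290+x/8); T2=lambda x,y:(140+y/8,234+(x-320)/8)
print("scraper top corners T");
for q in[(452,92),(518,92),(513,214),(453,216)]: print(atz(b,T2(*q),48))
print("S")
for q in[(120,113),(180,97),(213,192),(153,205)]: print(atz(a,S2(*q),48))
# pliers
S3=lambda x,y:(185+y/6,185+x/6); T3=lambda x,y:(165+y/6,305+(x-390)/6)
for s,t in[((105,105),(580,140)),((212,128),(683,205))]:
  print("handle end",tri(a,S3(*s),b,T3(*t)))
print("clip s",atz(a,S3(172,422),13.5),"stand corners T z86",[atz(b,T3(*q),86) for q in[(470,212),(655,318)]])
print("stand T base",[atz(b,T3(*q),12) for q in[(433,265),(618,380),(720,205),(540,97)]])
E
```

```text
stub end [586.7 257.2  88.4] [np.float64(0.30942819107812325), np.float64(0.30942819107807495)]
chip [562.5 285.7  77. ]
chip [556.6 274.7  77. ]
chip [544.5 251.6  77. ]
corner t [669.5 278.9  14. ]
corner t [611.5 172.   14. ]
corner t [558.3 336.1  14. ]
corner s [625.6 166.8  14. ]
corner s [681.5 278.2  14. ]
corner s [509.6 226.   14. ]
scraper top corners T
[693.8   7.7  48. ]
[693.7 -15.6  48. ]
[649.  -13.8  48. ]
[648.3   7.2  48. ]
S
[655.5 -12.   48. ]
[654.4   9.4  48. ]
[697.    5.7  48. ]
[696.7 -14.7  48. ]
handle end (array([ 546.8, -228.5,  191.4]), [np.float64(21.907816621493815), np.float64(21.907816621493808)])
handle end (array([ 533.3, -228.3,  171. ]), [np.float64(23.48641435252395), np.float64(23.48641435252394)])
clip s [ 558.7 -240.6   13.5] stand corners T z86 [array([ 543.7, -175.2,   86. ]), array([ 495.5, -255.7,   86. ])]
stand T base [array([ 534.1, -166.5,   12. ]), array([ 478.6, -252.3,   12. ]), array([ 562.5, -304.2,   12. ]), array([ 616., -220.,   12.])]
```

```bash
python3 - <<'E'
from h import *
np.set_printoptions(precision=1,suppress=True)
a,b=load()
S3=lambda x,y:(185+y/6,185+x/6); T3=lambda x,y:(165+y/6,305+(x-390)/6)
for t,s in[((105,105),(683,205)),((212,128),(580,140))]: print("handle end",tri(a,S3(*t),b,T3(*s)))
# brass
roi={"a":(350,185,80,60),"b":(125,160,75,60)}
for k,p in(("a",a),("b",b)):
  l,t,w,h=roi[k]; f=p["frame"][t:t+h,l:l+w]
  big=cv2.resize(f,None,fx=4,fy=4,interpolation=cv2.INTER_CUBIC)
  hsv=cv2.cvtColor(big,cv2.COLOR_RGB2HSV)
  cx,cy=(388,222) if k=="a" else(157,187)
  print(k,"hsv brass",hsv[(cy-t)*4+(0 if k=="a" else -20+0),(cx-l)*4-40],"table",hsv[5,5],hsv[-5,5], "green", hsv[(236-t)*4 if k=="a" else (203-t)*4,(366-l)*4 if k=="a" else (183-l)*4])
E
```

```text
handle end (array([ 526.1, -248.9,  180. ]), [np.float64(0.58688584756293), np.float64(0.5868858475629075)])
handle end (array([ 553.3, -208.3,  179.9]), [np.float64(0.45958147803820404), np.float64(0.45958147803823013)])
a hsv brass [ 20 132  52] table [ 23 124 171] [ 21 128 171] green [ 2 39 92]
b hsv brass [ 30 111 147] table [ 29  80 146] [ 25  89 146] green [50 84 73]
```

```bash
python3 - <<'E'
from h import *
np.set_printoptions(precision=1,suppress=True)
a,b=load()
f=lambda p,c,s:cv2.resize(p["frame"][c[1]:c[1]+c[3],c[0]:c[0]+c[2],::-1],None,fx=s,fy=s,interpolation=cv2.INTER_CUBIC)
c,s=np.cos(np.radians(-28)),np.sin(np.radians(-28))
def draw(p,c4,sc,pose,name):
  im=f(p,c4,sc).copy()
  x0,y0,yaw=pose;c,s=np.cos(yaw),np.sin(yaw)
  def P(m):
    r=proj(p,[x0+c*m[0]-s*m[1],y0+s*m[0]+c*m[1],m[2]]);return (int((r[1]+.5-c4[0])*sc),int((r[0]+.5-c4[1])*sc))
  for z in(0,14):
    q=[P((64*i,64*j,z)) for i,j in((1,1),(1,-1),(-1,-1),(-1,1))]
    for i in range(4): cv2.line(im,q[i],q[(i+1)%4],(255,0,255),1)
  for r,z,col in((50,73,(255,0,0)),(14,91.5,(0,0,255)),(17.5,73,(0,255,255))):
    cv2.polylines(im,[np.array([P((r*np.cos(t),r*np.sin(t),z)) for t in np.linspace(0,6.283,60)])],True,col,1)
  return im
pose=(586,256,np.radians(-28))
i1=draw(a,(350,185,70,65),5.7,pose,"a");i2=draw(b,(125,155,70,65),5.7,pose,"b")
cv2.imwrite("pics/d0.png",np.hstack([i1,i2]))
E
```

```text
(no output)
```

View pics/d0.png

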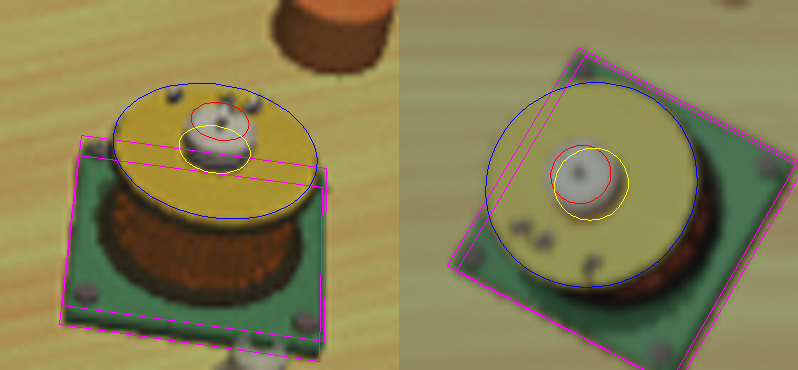

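```bash
cat >> h.py <<'E'
from scipy.spatial.transform import Rotation as Ro
def tcp():
    s=monitor.read_state(); q=s["eef_rot"]; return np.array(s["position"]),Ro.from_quat([q[1],q[2],q[3],q[0]]),s
def plan(pos,jaw_deg,tool=None):
    """tool z down, tool y at world angle jaw_deg (mod 180, nearest). prints final delta"""
    p,R,s=tcp() 
    best=None
    for j in(jaw_deg,jaw_deg+180):
        y=np.array([np.cos(np.radians(j)),np.sin(np.radians(j)),0]);z=np.array([0,0,-1.]);x=np.cross(y,z)
        Rt=Ro.from_matrix(np.stack([x,y,z],1)); rv=(R.inv()*Rt).as_rotvec(degrees=True)
        if best is None or np.linalg.norm(rv)<np.linalg.norm(best): best=rv
    d=R.inv().apply(np.array(pos)-p)/10
    n=max(np.linalg.norm(d)*10/41.7,np.linalg.norm(best)/7.16)
    print("delta cm",np.round(d,2),"rot",np.round(best,2),"rows>=",round(n,1))
def st():
    p,R,s=tcp();M=R.as_matrix()
    print("t",round(s["time"],2),"pos",np.round(p,1),"yaw tool y",round(np.degrees(np.arctan2(M[1,1],M[0,1])),2),"tilt",round(np.degrees(np.arccos(-M[2,2])),2),"open",round(s["opening"],1),"F",np.round(s["ft_force"],1),"j",np.round(s["joint_pos"],2))
    return p,R,s
E
python3 - <<'E'
from h import *
np.set_printoptions(precision=1,suppress=True)
a,b=load();st()
print("oil",atz(b,(235.6,111.6),0),"valve",atz(b,(141.7,184.4),0))
c,s=np.cos(np.radians(-28)),np.sin(np.radians(-28))
for q in[(521,228),(544,240),(592,265)]:
  w=atz(b,(155+q[1]/5.7,125+(q[0]-399)/5.7),76)-[586,256,0];print("chip t post",c*w[0]+s*w[1],-s*w[0]+c*w[1])
for q in[(175,96),(227,103),(252,104)]:
  w=atz(a,(185+q[1]/5.7,350+q[0]/5.7),76)-[586,256,0];print("chip s post",c*w[0]+s*w[1],-s*w[0]+c*w[1])
P=lambda x,y:(586+c*x-s*y,256+s*x+c*y)
print("start",P(-44,42),"end",P(-44,-60))
plan((673,-3.5,150),90)
E
```

```text
t 1.6 pos [127.6 560.7 233.6] yaw tool y 77.18 tilt 0.0 open 91.8 F [-0.7  1.2  0.3] j [ 1.1  0.2  1.6  0.   1.4 -0.2]
oil [463.  402.1   0. ] valve [741.4 205.4   0. ]
chip t post -34.67040560217379 15.604036943406411
chip t post -34.62379529038835 3.0544987136461863
chip t post -34.50873978472448 -23.05479741106496
chip s post -31.050858210030214 -20.082834224139383
chip s post -30.85733164572609 5.839414706598545
chip s post -32.58426291399334 18.201230537207312
start (np.float64(566.8681115512146), np.float64(313.74054766265414)) end (np.float64(518.9820121470538), np.float64(223.67989319104356))
delta cm [-65.7 -42.9   8.4] rot [  0.   -0.  -12.8] rows>= 18.9
```

arm_command --pt "-65.7 -42.9 7.4 0 0 -12.8 0" --pt "-65.7 -42.9 7.4 0 0 -12.8 0" --pt "-65.7 -42.9 7.4 0 0 -12.8 0" --pt "-65.7 -42.9 7.4 0 0 -12.8 0" --pt "-65.7 -42.9 7.4 0 0 -12.8 0" --pt "-65.7 -42.9 7.4 0 0 -12.8 0" --pt "-65.7 -42.9 7.4 0 0 -12.8 0" --pt "-65.7 -42.9 7.4 0 0 -12.8 0" --pt "-65.7 -42.9 7.4 0 0 -12.8 0" --pt "-65.7 -42.9 7.4 0 0 -12.8 0" --pt "-65.7 -42.9 7.4 0 0 -12.8 0" --pt "-65.7 -42.9 7.4 0 0 -12.8 0" --pt "-65.7 -42.9 7.4 0 0 -12.8 0" --pt "-65.7 -42.9 7.4 0 0 -12.8 0" --pt "-65.7 -42.9 7.4 0 0 -12.8 0" --pt "-65.7 -42.9 7.4 0 0 -12.8 0" --pt "-65.7 -42.9 7.4 0 0 -12.8 0" --pt "-65.7 -42.9 7.4 0 0 -12.8 0" --pt "-65.7 -42.9 7.4 0 0 -12.8 0" --pt "-65.7 -42.9 7.4 0 0 -12.8 0"

```text
time: 3.27
position: [675.9, -9.6, 157.2]
eef_rot: [-0.0, 0.003, 1.0, -0.001]
ft_force: [-0.5, 0.0, -0.1]
opening: 92.3
```

```bash
python3 - <<'E'
from h import *
st();plan((673,-3.5,38),90)
a=viewer.capture("scene");b=viewer.capture("top")
f=lambda p,c,s:cv2.resize(p["frame"][c[1]:c[1]+c[3],c[0]:c[0]+c[2],::-1],None,fx=s,fy=s,interpolation=cv2.INTER_CUBIC)
cv2.imwrite("pics/e0.png",np.hstack([f(a,(250,180,110,110),3.6),f(b,(200,100,110,110),3.6)]))
st()
E
```

```text
t 3.27 pos [675.9  -9.6 157.2] yaw tool y 89.67 tilt 0.12 open 92.3 F [-0.5  0.  -0.1] j [-0.19  0.47  1.36 -0.    1.31 -1.76]
delta cm [ 0.29  0.64 11.92] rot [-0.11 -0.01 -0.33] rows>= 2.9
t 3.37 pos [673.3  -4.7 158.5] yaw tool y 89.85 tilt 0.09 open 92.0 F [-0.7 -0.1 -0.4] j [-0.19  0.47  1.36  0.    1.31 -1.75]
```

View pics/e0.png

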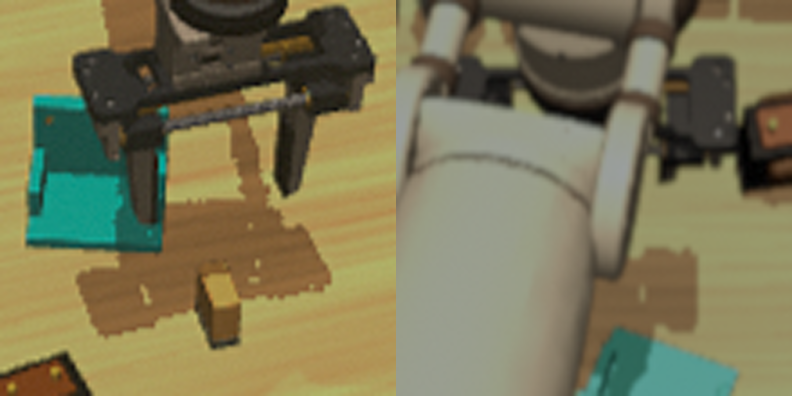

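arm_command --pt "0 0.1 3.5 0 0 0 0" --pt "0 0.1 7 0 0 0 0" --pt "0 0.1 9.5 0 0 0 0" --pt "0 0.1 11 0 0 0 0.2" --pt "0 0.1 12 0 0 0 0.4" --pt "0 0.1 12 0 0 0 0.6" --pt "0 0.1 12 0 0 0 0.9" --pt "0 0.1 12 0 0 0 0.9" --pt "0 0.1 12 0 0 0 0.9" --pt "0 0.1 12 0 0 0 0.9" --pt "0 0.1 12 0 0 0 0.9" --pt "0 0.1 12 0 0 0 0.9" --grip_force 25

```text
time: 4.37
position: [673.4, -3.8, 39.1]
eef_rot: [-0.0, 0.001, 1.0, 0.0]
ft_force: [0.4, -0.2, -0.1]
opening: 34.4
```

```bash
python3 - <<'E'
from h import *
st()
a=viewer.capture("scene")
save(a,"e1",(260,200,90,90),6)
E
```

```text
t 4.37 pos [673.4  -3.8  39.1] yaw tool y 89.85 tilt 0.05 open 34.4 F [ 0.4 -0.2 -0.1] j [-0.18  0.6   1.43  0.    1.11 -1.75]
```

View pics/e1.png

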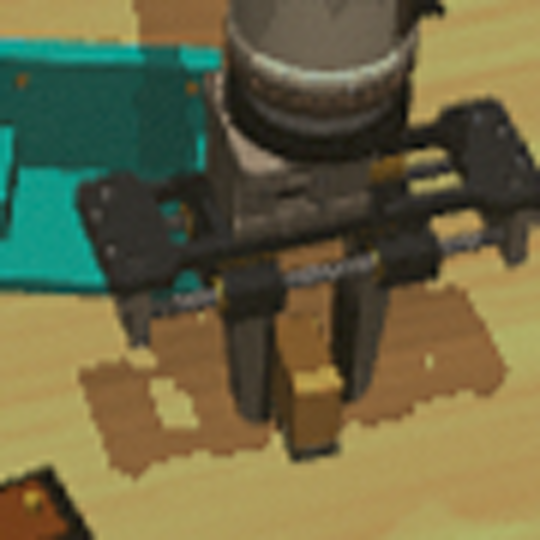

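arm_command --pt "0 0 0 0 0 0 0.9" --pt "0 0 0 0 0 0 0.9" --pt "0 0 0 0 0 0 0.9" --pt "0 0 0 0 0 0 0.9" --pt "0 0 0 0 0 0 0.9"

```text
time: 4.83
position: [673.3, -3.7, 38.9]
eef_rot: [-0.001, 0.001, 1.0, 0.0]
ft_force: [-0.8, 0.7, 0.9]
opening: 21.9
```

```bash
python3 - <<'E'
from h import *
st()
plan((566.9,313.7,220),62)
E
```

```text
t 4.83 pos [673.3  -3.7  38.9] yaw tool y 89.85 tilt 0.07 open 21.9 F [-0.8  0.7  0.9] j [-0.18  0.6   1.43  0.    1.11 -1.75]
delta cm [ 10.74  31.72 -18.08] rot [ 1.000e-02 -7.000e-02  2.785e+01] rows>= 9.1
```

arm_command --pt "0 0 -4 0 0 0 0.9" --pt "0 0 -8 0 0 3 0.9" --pt "1 3 -11 0 0 6 0.9" --pt "2 7 -13 0 0 9 0.9" --pt "4 11 -14 0 0 13 0.9" --pt "5 15 -14 0 0 17 0.9" --pt "6.5 19 -14 0 0 21 0.9" --pt "8 23 -14 0 0 25 0.9" --pt "9 26.5 -14 0 0 27.8 0.9" --pt "10 29.5 -14 0 0 27.8 0.9" --pt "10.7 31.7 -14 0 0 27.8 0.9" --pt "10.7 31.7 -14 0 0 27.8 0.9" --pt "10.7 31.7 -14 0 0 27.8 0.9"

```text
time: 5.92
position: [566.7, 314.4, 178.9]
eef_rot: [-0.001, 0.24, 0.971, -0.0]
ft_force: [0.6, 0.6, -1.2]
opening: 21.9
```

```bash
python3 - <<'E'
from h import *
st()
a=viewer.capture("scene");b=viewer.capture("top")
f=lambda p,c,s:cv2.resize(p["frame"][c[1]:c[1]+c[3],c[0]:c[0]+c[2],::-1],None,fx=s,fy=s,interpolation=cv2.INTER_CUBIC)
cv2.imwrite("pics/e2.png",np.hstack([f(a,(340,140,100,100),4),f(b,(90,140,100,100),4)]))
st();plan((566.9,313.7,112.8),62)
E
```

```text
t 5.92 pos [566.7 314.4 178.9] yaw tool y 62.19 tilt 0.07 open 21.9 F [ 0.6  0.6 -1.2] j [ 0.32  0.39  1.43  0.    1.32 -0.77]
t 6.02 pos [567.7 312.5 179. ] yaw tool y 62.01 tilt 0.06 open 21.8 F [ 0.5  0.5 -0.6] j [ 0.32  0.39  1.43  0.    1.32 -0.77]
delta cm [0.12 0.08 6.62] rot [-0.04 -0.05  0.01] rows>= 1.6
```

View pics/e2.png

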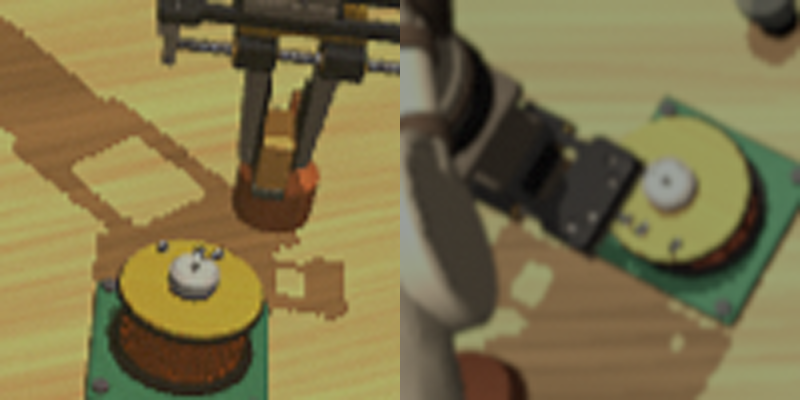

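arm_command --pt "0.1 0.1 2.5 0 0 0 0.9" --pt "0.1 0.1 4.5 0 0 0 0.9" --pt "0.1 0.1 6 0 0 0 0.9" --pt "0.1 0.1 6.6 0 0 0 0.9" --pt "0.1 0.1 6.6 0 0 0 0.9" --pt "0.1 0.1 6.6 0 0 0 0.9"

```text
time: 6.52
position: [568.0, 312.6, 113.3]
eef_rot: [-0.0, 0.243, 0.97, -0.0]
ft_force: [0.2, -0.6, -0.4]
opening: 22.1
```

```bash
python3 - <<'E'
from h import *
st()
a=viewer.capture("scene");b=viewer.capture("top")
f=lambda p,c,s:cv2.resize(p["frame"][c[1]:c[1]+c[3],c[0]:c[0]+c[2],::-1],None,fx=s,fy=s,interpolation=cv2.INTER_CUBIC)
cv2.imwrite("pics/e3.png",np.hstack([f(a,(350,150,80,80),5),f(b,(120,150,60,80),5)]))
st();plan((518.9,223.7,112.8),62)
E
```

```text
t 6.52 pos [568.  312.6 113.3] yaw tool y 61.9 tilt 0.04 open 22.1 F [ 0.2 -0.6 -0.4] j [ 0.32  0.45  1.48 -0.    1.21 -0.76]
t 6.62 pos [568.  313.1 113.5] yaw tool y 61.94 tilt 0.0 open 21.8 F [-0.7  0.3 -0.8] j [ 0.32  0.45  1.48  0.    1.21 -0.76]
delta cm [  0.13 -10.19   0.07] rot [-0.   -0.   -0.06] rows>= 2.4
```

View pics/e3.png

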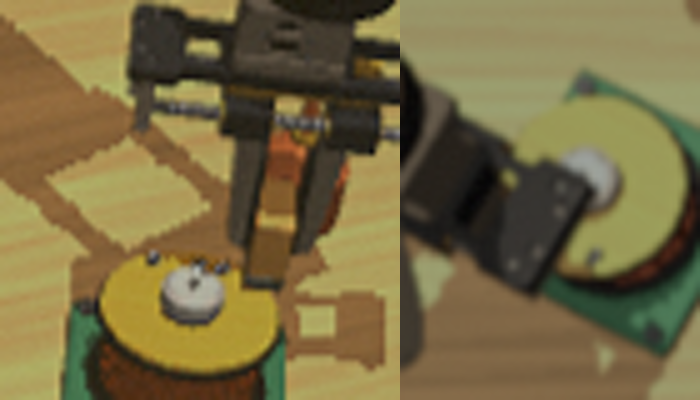

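arm_command --pt "0.1 -0.5 0.05 0 0 0 0.9" --pt "0.1 -1.2 0.05 0 0 0 0.9" --pt "0.1 -2.0 0.05 0 0 0 0.9" --pt "0.1 -2.8 0.05 0 0 0 0.9" --pt "0.1 -3.6 0.05 0 0 0 0.9" --pt "0.1 -4.4 0.05 0 0 0 0.9" --pt "0.1 -5.2 0.05 0 0 0 0.9" --pt "0.1 -6.0 0.05 0 0 0 0.9" --pt "0.1 -6.8 0.05 0 0 0 0.9" --pt "0.1 -7.6 0.05 0 0 0 0.9" --pt "0.1 -8.4 0.05 0 0 0 0.9" --pt "0.1 -9.2 0.05 0 0 0 0.9" --pt "0.1 -10 0.05 0 0 0 0.9" --pt "0.1 -10.7 0.05 0 0 0 0.9" --pt "0.1 -11 0.05 0 0 0 0.9" --pt "0.1 -11 0.05 0 0 0 0.9"

```text
time: 7.95
position: [515.1, 215.9, 113.0]
eef_rot: [-0.0, 0.243, 0.97, -0.0]
ft_force: [-1.2, -0.3, -0.7]
opening: 21.8
```

```bash
python3 - <<'E'
from h import *
st()
a=viewer.capture("scene");b=viewer.capture("top")
f=lambda p,c,s:cv2.resize(p["frame"][c[1]:c[1]+c[3],c[0]:c[0]+c[2],::-1],None,fx=s,fy=s,interpolation=cv2.INTER_CUBIC)
cv2.imwrite("pics/e4.png",np.hstack([f(a,(320,150,100,100),4),f(b,(120,150,90,100),4)]))
st()
E
```

```text
t 7.95 pos [515.1 215.9 113. ] yaw tool y 61.9 tilt 0.01 open 21.8 F [-1.2 -0.3 -0.7] j [ 0.18  0.24  1.75 -0.    1.15 -0.9 ]
t 8.05 pos [515.5 216.5 113.1] yaw tool y 61.92 tilt 0.02 open 21.9 F [0.8 0.3 0.5] j [ 0.18  0.24  1.75  0.    1.15 -0.9 ]
```

View pics/e4.png

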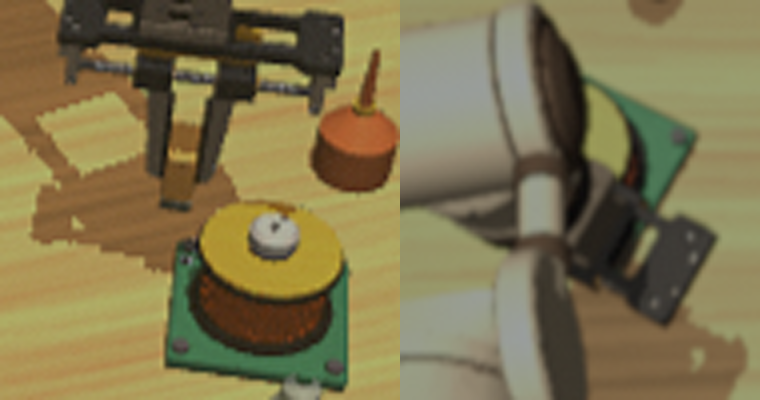

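```bash
python3 - <<'E'
from h import *
plan((673.3,-3.7,100),90);plan((673.3,-3.7,39),90)
E
```

```text
delta cm [-24.29 -12.     1.31] rot [ 2.000e-02  1.000e-02 -2.808e+01] rows>= 6.5
delta cm [-24.29 -12.     7.41] rot [ 2.000e-02  1.000e-02 -2.808e+01] rows>= 6.7
```

arm_command --pt "0 0 -3 0 0 0 0.9" --pt "-2 -1 -5 0 0 -3 0.9" --pt "-5 -2.5 -6 0 0 -7 0.9" --pt "-8.3 -4 -6 0 0 -11 0.9" --pt "-11.5 -5.7 -6 0 0 -16 0.9" --pt "-14.7 -7.3 -5 0 0 -20 0.9" --pt "-18 -9 -3 0 0 -24 0.9" --pt "-21 -10.5 -1 0 0 -28 0.9" --pt "-23 -11.5 1 0 0 -28 0.9" --pt "-24.3 -12 2 0 0 -28 0.9" --pt "-24.3 -12 2 0 0 -28 0.9" --pt "-24.3 -12 2 0 0 -28 0.9"

```text
time: 9.05
position: [673.1, -3.7, 92.2]
eef_rot: [-0.001, 0.001, 1.0, 0.0]
ft_force: [0.5, 0.4, 0.4]
opening: 21.9
```

```bash
python3 - <<'E'
from h import *
st();plan((673.3,-3.7,39),90)
b=viewer.capture("top");a=viewer.capture("scene")
f=lambda p,c,s:cv2.resize(p["frame"][c[1]:c[1]+c[3],c[0]:c[0]+c[2],::-1],None,fx=s,fy=s,interpolation=cv2.INTER_CUBIC)
cv2.imwrite("pics/e5.png",np.hstack([f(a,(340,170,80,80),5),f(b,(120,150,80,80),5)]))
st()
E
```

```text
t 9.05 pos [673.1  -3.7  92.2] yaw tool y 89.88 tilt 0.09 open 21.9 F [0.5 0.4 0.4] j [-0.18  0.54  1.41  0.    1.2  -1.75]
delta cm [-0.02 -0.01  5.32] rot [ 0.05 -0.08 -0.12] rows>= 1.3
t 9.15 pos [673.7  -2.7  94.1] yaw tool y 89.98 tilt 0.09 open 21.7 F [-1.6  0.8 -0.6] j [-0.18  0.53  1.41  0.    1.2  -1.75]
```

View pics/e5.png

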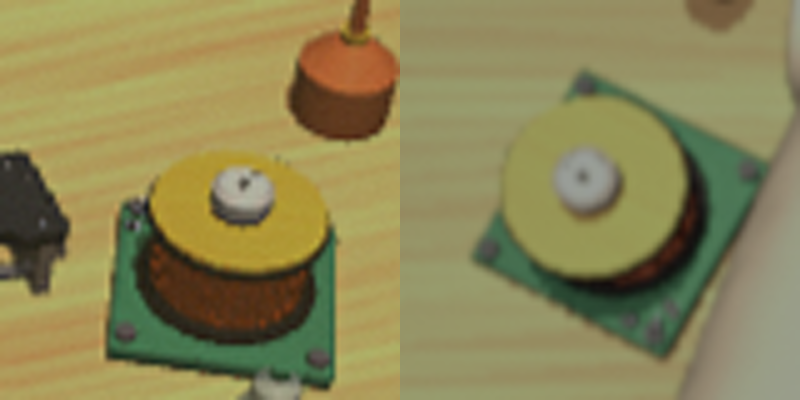

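The plate is clean: the chips now lie by the foot's near corner, at about (655,325) in the right crop. Next I'll set the block down.

arm_command --pt "0 0 2.5 0 0 0 0.9" --pt "0 0 4.2 0 0 0 0.9" --pt "0 0 5.0 0 0 0 0.9" --pt "0 0 5.3 0 0 0 0.9" --pt "0 0 5.4 0 0 0 0.9" --pt "0 0 5.4 0 0 0 0.9"

```text
time: 9.65
position: [674.4, -2.3, 41.4]
eef_rot: [0.002, -0.0, 1.0, 0.0]
ft_force: [0.1, 1.6, 0.6]
opening: 22.1
```

```bash
python3 - <<'E'
from h import *
st()
E
```

```text
t 9.65 pos [674.4  -2.3  41.4] yaw tool y 90.01 tilt 0.19 open 22.1 F [0.1 1.6 0.6] j [-0.18  0.6   1.43  0.    1.11 -1.75]
```

arm_command --pt "0 0 0.15 0 0 0 0.9" --pt "0 0 0.25 0 0 0 0.9" --pt "0 0 0.25 0 0 0 0.9"

```text
time: 9.9
position: [675.0, -2.4, 39.7]
eef_rot: [0.002, -0.0, 1.0, -0.0]
ft_force: [-0.2, -0.8, 0.1]
opening: 22.0
```

```bash
python3 - <<'E'
from h import *
st()
E
```

```text
t 9.9 pos [675.   -2.4  39.7] yaw tool y 90.01 tilt 0.26 open 22.0 F [-0.2 -0.8  0.1] j [-0.18  0.6   1.43  0.    1.11 -1.75]
```

arm_command --pt "0 0 0.08 0 0 0 0.9" --pt "0 0 0.08 0 0 0 0.9" --pt "0 0 0.08 0 0 0 0.9"

```text
time: 10.15
position: [675.0, -2.5, 39.0]
eef_rot: [0.002, -0.0, 1.0, -0.0]
ft_force: [-0.6, -0.7, -0.2]
opening: 21.9
```

```bash
python3 - <<'E'
from h import *
st();st()
E
```

```text
t 10.15 pos [675.   -2.5  39. ] yaw tool y 90.01 tilt 0.27 open 21.9 F [-0.6 -0.7 -0.2] j [-0.18  0.6   1.43  0.    1.11 -1.75]
t 10.15 pos [675.   -2.5  39. ] yaw tool y 90.01 tilt 0.27 open 21.9 F [-0.6 -0.7 -0.2] j [-0.18  0.6   1.43  0.    1.11 -1.75]
```

arm_command --pt "0 0 0.02 0 0 0 0.7" --pt "0 0 0.02 0 0 0 0.6" --pt "0 0 0.02 0 0 0 0.5" --pt "0 0 0.02 0 0 0 0.4" --pt "0 0 -1 0 0 0 0.3" --pt "0 0 -4 0 0 0 0.2" --pt "0 0 -8 0 0 0 0.1" --pt "0 0 -12 0 0 0 0" --pt "0 0 -16 0 0 0 0" --pt "0 0 -17 0 0 0 0"

```text
time: 10.98
position: [677.8, -3.0, 218.9]
eef_rot: [0.009, -0.0, 1.0, -0.001]
ft_force: [0.7, -0.5, 0.5]
opening: 85.1
```

```bash
python3 - <<'E'
from h import *
st();plan((540,-228.5,225),57)
a=viewer.capture("scene")
save(a,"e6",(180,160,160,120),5)
d=viewer.outline_of(a,"scraper")[:1];print([x["rect"] for x in d])
E
```

```text
t 10.98 pos [677.8  -3.  218.9] yaw tool y 90.01 tilt 1.04 open 85.1 F [ 0.7 -0.5  0.5] j [-0.18  0.42  1.31  0.    1.39 -1.75]
delta cm [ 13.77 -22.55  -0.8 ] rot [ 0.15  1.04 33.01] rows>= 6.3
[[304.1, 252.2, 14.3, 24.2]]
```

View pics/e6.png

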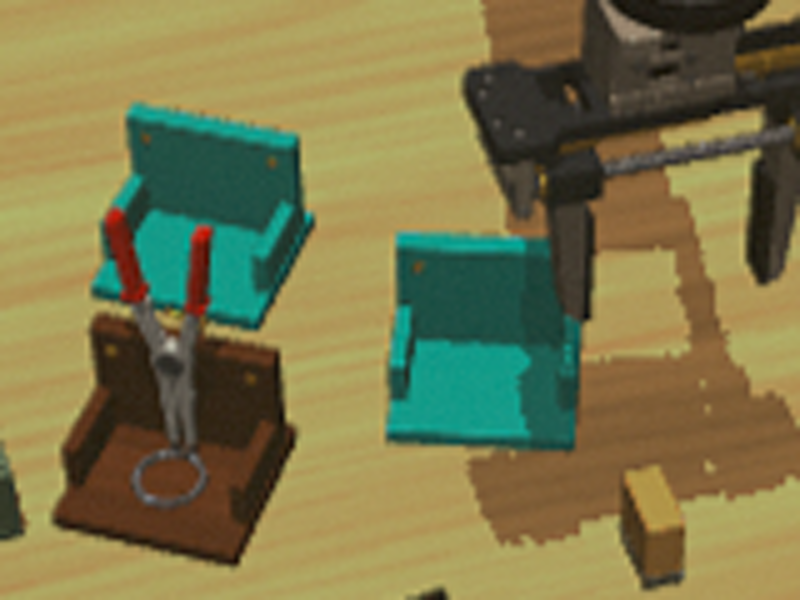

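arm_command --pt "2 -3 -1 0 0 5 0" --pt "4 -6 -2 0 0.5 10 0" --pt "6 -9.5 -2 0 1 16 0" --pt "8 -13 -2 0 1 22 0" --pt "10 -16 -2 0 1 27 0" --pt "12 -19 -2 0 1 33 0" --pt "13 -21.5 -2 0 1 33 0" --pt "13.8 -22.5 -2 0 1 33 0" --pt "13.8 -22.5 -2 0 1 33 0" --pt "13.8 -22.5 -2 0 1 33 0"

```text
time: 11.92
position: [537.9, -227.0, 231.4]
eef_rot: [-0.003, 0.284, 0.959, 0.002]
ft_force: [-0.1, -0.3, 0.4]
opening: 91.9
```

```bash
python3 - <<'E'
from h import *
st();plan((540,-228.5,154),57)
a=viewer.capture("scene");b=viewer.capture("top")
st();plan((540,-228.5,154),57)
f=lambda p,c,s:cv2.resize(p["frame"][c[1]:c[1]+c[3],c[0]:c[0]+c[2],::-1],None,fx=s,fy=s,interpolation=cv2.INTER_CUBIC)
cv2.imwrite("pics/e7.png",np.hstack([f(a,(160,150,100,120),4),f(b,(290,140,100,120),4)]))
E
```

```text
t 11.92 pos [ 537.9 -227.   231.4] yaw tool y 56.99 tilt 0.42 open 91.9 F [-0.1 -0.3  0.4] j [-0.61  0.19  1.57  0.    1.39 -1.6 ]
delta cm [-0.32 -0.02  7.74] rot [ 0.1  -0.41 -0.01] rows>= 1.9
t 12.02 pos [ 538.7 -226.2  232. ] yaw tool y 57.11 tilt 0.34 open 91.9 F [-0.1  0.4 -0.5] j [-0.6   0.19  1.57  0.    1.39 -1.6 ]
delta cm [-0.28 -0.13  7.8 ] rot [ 0.09 -0.33  0.11] rows>= 1.9
```

View pics/e7.png

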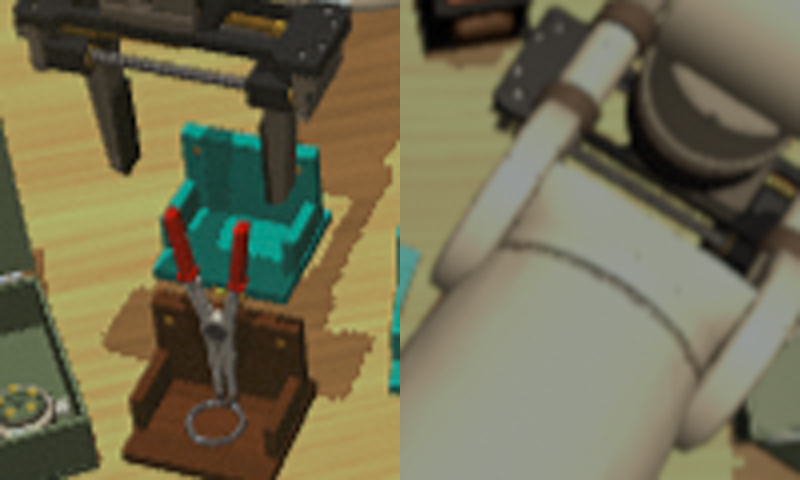

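arm_command --pt "-0.3 -0.1 2.5 0 -0.3 0 0" --pt "-0.3 -0.1 4.5 0 -0.3 0 0" --pt "-0.3 -0.1 6 0 -0.3 0 0" --pt "-0.3 -0.1 7.2 0 -0.3 0 0" --pt "-0.3 -0.1 7.8 0 -0.3 0 0" --pt "-0.3 -0.1 7.8 0 -0.3 0 0"

```text
time: 12.52
position: [540.1, -227.0, 152.5]
eef_rot: [-0.001, 0.282, 0.959, 0.001]
ft_force: [-0.5, -0.2, 0.1]
opening: 92.1
```

```bash
python3 - <<'E'
from h import *
st()
a=viewer.capture("scene")
st();plan((540,-228.5,154),57)
save(a,"e8",(170,160,90,100),6)
E
```

```text
t 12.52 pos [ 540.1 -227.   152.5] yaw tool y 57.19 tilt 0.21 open 92.1 F [-0.5 -0.2  0.1] j [-0.6   0.26  1.64  0.    1.24 -1.6 ]
t 12.57 pos [ 540.6 -227.6  153.8] yaw tool y 57.17 tilt 0.12 open 92.0 F [-0.6 -0.8 -0.5] j [-0.61  0.26  1.64  0.    1.24 -1.6 ]
delta cm [ 0.   -0.11 -0.02] rot [ 0.09 -0.07  0.17] rows>= 0.0
```

View pics/e8.png

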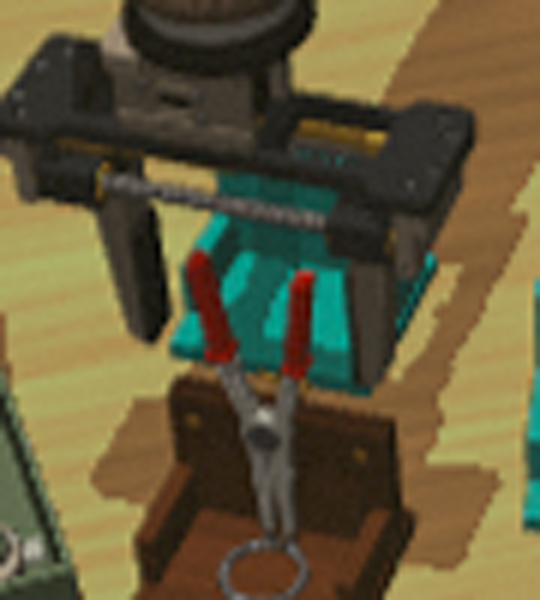

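arm_command --pt "0 0 0 0 0 0 0.5" --pt "0 0 0 0 0 0 0.6" --pt "0 0 0 0 0 0 0.75" --pt "0 0 0 0 0 0 0.85" --pt "0 0 0 0 0 0 0.9" --pt "0 0 0 0 0 0 0.9" --pt "0 0 0 0 0 0 0.9" --pt "0 0 0 0 0 0 0.9" --pt "0 0 0 0 0 0 0.9" --pt "0 0 0 0 0 0 0.9" --pt "0 0 0 0 0 0 0.9" --pt "0 0 0 0 0 0 0.9" --grip_force 48

```text
time: 13.57
position: [541.4, -229.6, 157.3]
eef_rot: [0.001, 0.283, 0.959, -0.001]
ft_force: [-3.9, -1.3, 14.1]
opening: 28.4
```

```bash
python3 - <<'E'
from h import *
st()
a=viewer.capture("scene")
st()
save(a,"e9",(170,160,90,100),6)
E
```

```text
t 13.57 pos [ 541.4 -229.6  157.3] yaw tool y 57.18 tilt 0.18 open 28.4 F [-3.9 -1.3 14.1] j [-0.61  0.26  1.64 -0.    1.24 -1.6 ]
t 13.62 pos [ 541.4 -229.6  157.3] yaw tool y 57.18 tilt 0.18 open 28.0 F [-5.4 -1.9 13. ] j [-0.61  0.26  1.64 -0.    1.24 -1.6 ]
```

View pics/e9.png

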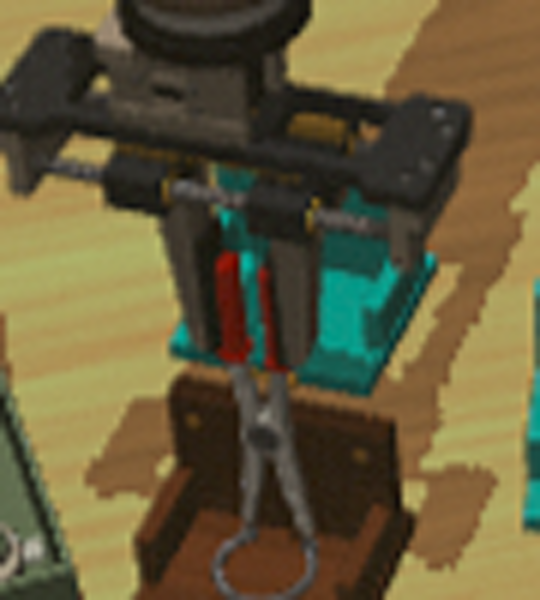

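arm_command --pt "0 0 -0.3 0 0 0 0.9" --pt "0 0 -0.7 0 0 0 0.9" --pt "0 0 -1.2 0 0 0 0.9" --pt "0 0 -2 0 0 0 0.9" --pt "0 0 -3 0 0 0 0.9" --pt "0 0 -4.5 0 0 0 0.9" --pt "0 0 -6 0 0 0 0.9" --pt "0 0 -8 0 0 0 0.9" --pt "0 0 -10 0 0 0 0.9" --pt "0 0 -12 0 0 0 0.9" --pt "0 0 -13 0 0 0 0.9" --pt "0 0 -13.5 0 0 0 0.9" --pt "0 0 -13.5 0 0 0 0.9"

```text
time: 14.7
position: [541.5, -229.5, 293.5]
eef_rot: [0.002, 0.283, 0.959, -0.001]
ft_force: [0.5, 0.1, -1.7]
opening: 28.3
```

```bash
python3 - <<'E'
from h import *
st()
a=viewer.capture("scene")
b=viewer.capture("top")
st()
save(a,"f0",(150,110,120,130),4.6)
np.savez("shot1.npz",**{k+"_a":v for k,v in a.items()},**{k+"_b":v for k,v in b.items()})
E
```

```text
t 14.7 pos [ 541.5 -229.5  293.5] yaw tool y 57.18 tilt 0.3 open 28.3 F [ 0.5  0.1 -1.7] j [-0.61  0.16  1.48 -0.    1.5  -1.6 ]
t 14.8 pos [ 540.7 -228.9  291.1] yaw tool y 57.18 tilt 0.09 open 27.8 F [ 0.5 -0.1 -2.1] j [-0.61  0.16  1.49 -0.    1.5  -1.6 ]
```

View pics/f0.png

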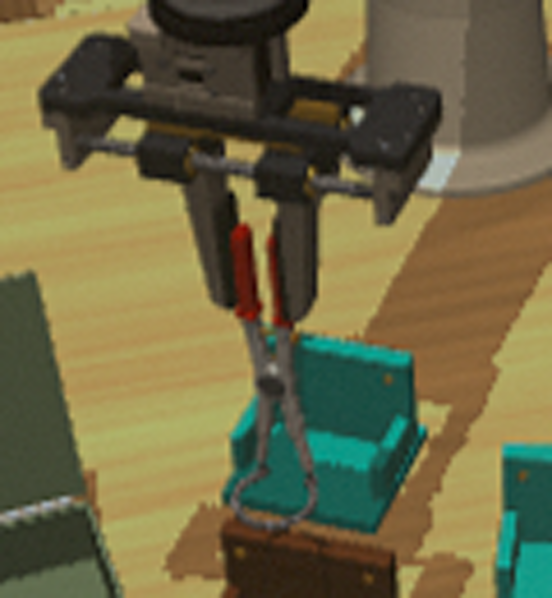

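```bash
cat >> h.py <<'E'
def ringov(p,crop,sc,ctr,rs=(19.5,23.5),zoff=0,col=(255,0,255)):
    im=cv2.resize(p["frame"][crop[1]:crop[1]+crop[3],crop[0]:crop[0]+crop[2],::-1],None,fx=sc,fy=sc,interpolation=cv2.INTER_CUBIC)
    for r in rs:
        L=[]
        for t in np.linspace(0,6.283,72):
            q=proj(p,[ctr[0]+r*np.cos(t),ctr[1]+r*np.sin(t),ctr[2]+zoff]);L.append((int((q[1]+.5-crop[0])*sc),int((q[0]+.5-crop[1])*sc)))
        cv2.polylines(im,[np.array(L)],True,col,1)
    return im
E
python3 - <<'E'
from h import *
z=np.load("shot1.npz");a={k[:-2]:z[k] for k in z.files if k.endswith("_a")};b={k[:-2]:z[k] for k in z.files if k.endswith("_b")}
C=np.array([541+18.6*.8387,-229.2-18.6*.5446,291.5-145.3+1.5])
im=ringov(a,(190,195,50,40),8,C);print(C,proj(a,C),proj(b,C))
im2=ringov(b,(300,170,50,40),8,C)
cv2.imwrite("pics/f1.png",np.hstack([im,im2]))
E
```

```text
[ 556.59982 -239.32956  147.7    ] [218.86887    209.41015617] [190.06009306 346.58536276]
```

View pics/f1.png

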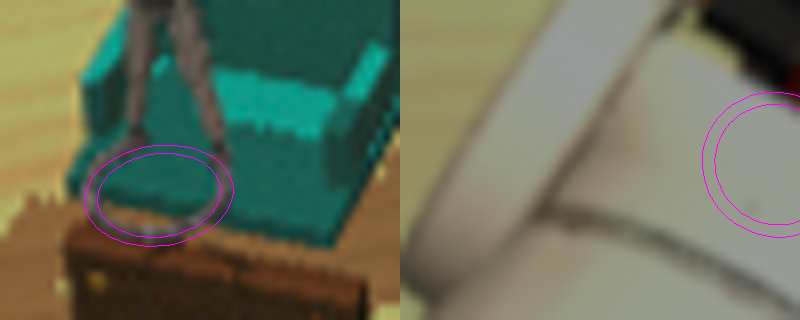

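```bash
cat >> h.py <<'E'
def circpix(p,c,r,z,th):
    X=np.stack([c[0]+r*np.cos(th),c[1]+r*np.sin(th),np.full_like(th,z)],1)
    C=X@np.array(p["R"]).T+np.array(p["t"]);f=foc(p)
    return p["cx"]+f*C[:,0]/C[:,2],p["cy"]+f*C[:,1]/C[:,2]
def samp(p,u,v):
    return cv2.remap(p["frame"].astype(np.float32),u.astype(np.float32)[None],v.astype(np.float32)[None],cv2.INTER_LINEAR)[0]
def circfit(p,c0,r,z,th=None,d=2.0,rng=6,st=.25,mode="edge"):
    if th is None: th=np.linspace(0,2*np.pi,180,endpoint=False)
    g=np.arange(-rng,rng+.01,st);S=np.zeros((len(g),len(g)))
    for i,dx in enumerate(g):
        for j,dy in enumerate(g):
            c=(c0[0]+dx,c0[1]+dy)
            I=samp(p,*circpix(p,c,r-d,z,th));O=samp(p,*circpix(p,c,r+d,z,th))
            S[i,j]=np.mean(np.linalg.norm(I-O,axis=1))
    w=np.clip(S-(S.min()+.85*(S.max()-S.min())),0,None)
    return np.array([c0[0]+(w.sum(1)*g).sum()/w.sum(),c0[1]+(w.sum(0)*g).sum()/w.sum()]),S.max()
def l1(n):
    z=np.load(n);return {k[:-2]:z[k] for k in z.files if k.endswith("_a")},{k[:-2]:z[k] for k in z.files if k.endswith("_b")}
E
python3 - <<'E'
from h import *
for n in("shot0.npz","shot1.npz"):
  a,b=l1(n)
  print(n,"cx",a["cx"],a["cy"],b["cx"],b["cy"])
  for k,p in(("a",a),("b",b)):
    for r,z in((50,73),(16,90)):
      for d in(2,3): print(k,r,circfit(p,(586,256),r,z,d=d))
E
```

```text
shot0.npz cx 282.66736779236714 206.8453757277566 271.44015231477823 214.03996490107158
a 50 (array([589.43523003, 255.15375379]), np.float64(64.66381072998047))
a 50 (array([589.58076496, 255.26351587]), np.float64(82.47343444824219))
a 16 (array([590.42049416, 254.17202449]), np.float64(64.33207702636719))
a 16 (array([590.15104639, 254.42376523]), np.float64(87.23009490966797))
b 50 (array([586.11266773, 256.44039418]), np.float64(65.17906951904297))
b 50 (array([586.074642 , 256.5542521]), np.float64(84.68180847167969))
b 16 (array([586.48478522, 256.39452147]), np.float64(43.63298797607422))
b 16 (array([586.68273894, 256.68695525]), np.float64(58.961402893066406))
shot1.npz cx 282.66736779236714 206.8453757277566 271.44015231477823 214.03996490107158
a 50 (array([589.14212409, 255.21011068]), np.float64(65.33597564697266))
a 50 (array([589.274178  , 255.27898326]), np.float64(83.10696411132812))
a 16 (array([590.43415274, 254.1344673 ]), np.float64(65.03230285644531))
a 16 (array([590.21611841, 254.33992628]), np.float64(88.26937103271484))
b 50 (array([586.13729711, 256.42643571]), np.float64(66.25174713134766))
b 50 (array([586.11962573, 256.52419322]), np.float64(86.2875747680664))
b 16 (array([586.53691607, 256.3372505 ]), np.float64(43.919063568115234))
b 16 (array([586.73473271, 256.64716367]), np.float64(59.32636642456055))
```

```bash
python3 - <<'E'
from h import *
st();plan((571.4,266.1,285),57.18)
E
```

```text
t 14.8 pos [ 540.7 -228.9  291.1] yaw tool y 57.18 tilt 0.09 open 27.8 F [ 0.5 -0.1 -2.1] j [-0.61  0.16  1.49 -0.    1.5  -1.6 ]
delta cm [24.25 43.27  0.54] rot [-0.05  0.07 -0.  ] rows>= 11.9
```

arm_command --pt "0.25 0.45 0 0 0 0 0.9" --pt "0.75 1.3 0 0 0 0 0.9" --pt "1.7 3 0 0 0 0 0.9" --pt "2.9 5.2 0 0 0 0 0.9" --pt "4.4 7.8 0 0 0 0 0.9" --pt "5.8 10.4 0 0 0 0 0.9" --pt "7.5 13.4 0 0 0 0 0.9" --pt "9.2 16.4 0 0 0 0 0.9" --pt "10.9 19.5 0 0 0 0 0.9" --pt "12.6 22.5 0 0 0 0 0.9" --pt "14.3 25.5 0 0 0 0 0.9" --pt "16 28.5 0 0 0 0 0.9" --pt "17.7 31.6 0.1 0 0 0 0.9" --pt "19.2 34.2 0.2 0 0 0 0.9" --pt "20.6 36.8 0.3 0 0 0 0.9" --pt "21.8 38.9 0.4 0 0 0 0.9" --pt "22.8 40.7 0.5 0 0 0 0.9" --pt "23.5 42 0.5 0 0 0 0.9" --pt "24 42.8 0.5 0 0 0 0.9" --pt "24.2 43.3 0.5 0 0 0 0.9"

```text
time: 16.47
position: [571.4, 267.3, 284.9]
eef_rot: [-0.0, 0.282, 0.959, -0.001]
ft_force: [-0.3, 0.1, -2.2]
opening: 28.1
```

arm_command --pt "0 0 0 0 0 0 0.9" --pt "0 0 0 0 0 0 0.9"

```text
time: 16.63
position: [571.4, 266.8, 284.8]
eef_rot: [-0.0, 0.282, 0.959, -0.001]
ft_force: [0.3, -0.9, -1.8]
opening: 28.0
```

```bash
python3 - <<'E'
from h import *
a=viewer.capture("scene")
b=viewer.capture("top")
st();plan((571.4,266.1,255),57.18)
f=lambda p,c,s:cv2.resize(p["frame"][c[1]:c[1]+c[3],c[0]:c[0]+c[2],::-1],None,fx=s,fy=s,interpolation=cv2.INTER_CUBIC)
cv2.imwrite("pics/g0.png",np.hstack([f(a,(340,100,90,150),4),f(b,(110,120,100,150),4)]))
np.savez("shot2.npz",**{k+"_a":v for k,v in a.items()},**{k+"_b":v for k,v in b.items()})
E
```

```text
t 16.73 pos [571.6 266.4 285. ] yaw tool y 57.18 tilt 0.12 open 28.4 F [-0.1  0.9 -2. ] j [ 0.25  0.27  1.36 -0.    1.51 -0.75]
delta cm [ 0.   -0.03  3.  ] rot [-0.12  0.03  0.  ] rows>= 0.7
```

View pics/g0.png

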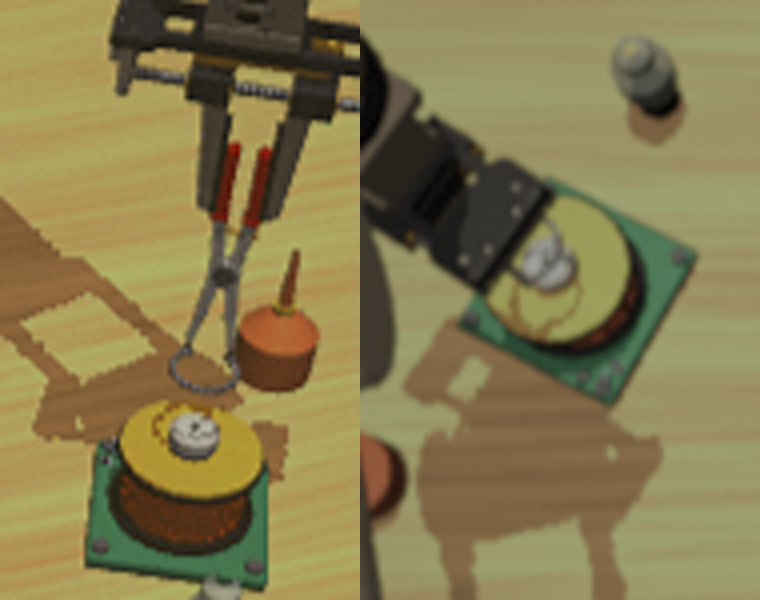

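```bash
cat >> h.py <<'E'
def ringfit(p,c0,z,th,rng=6,st=.25,r=21.5,d=3.5):
    g=np.arange(-rng,rng+.01,st);S=np.zeros((len(g),len(g)))
    ch=lambda q:q.max(1)-q.min(1)
    for i,dx in enumerate(g):
        for j,dy in enumerate(g):
            c=(c0[0]+dx,c0[1]+dy)
            M=[ch(samp(p,*circpix(p,c,rr,z,th))) for rr in(r-d-1.5,r-1,r,r+1,r+d+1.5)]
            S[i,j]=np.mean((M[0]+M[4])/2-(M[1]+M[2]+M[3])/3)
    w=np.clip(S-(S.min()+.85*(S.max()-S.min())),0,None)
    return np.array([c0[0]+(w.sum(1)*g).sum()/w.sum(),c0[1]+(w.sum(0)*g).sum()/w.sum()]),S.max()
E
python3 - <<'E'
from h import *
a,b=l1("shot2.npz")
yaw=np.radians(-32.82)
th=yaw+np.linspace(-2.4,2.4,150)
z=285-145.3+2
C=(571.6+15.63,266.4-10.08)
print("kin",C)
print("scene ring",ringfit(a,C,z,th));
th2=yaw+np.linspace(-1.7,1.7,100)
print("top ring",ringfit(b,C,z,th2),ringfit(b,C,z,th))
i=ringov(a,(375,170,40,40),9,(*C,z));j=ringov(b,(130,160,45,40),9,(*C,z))
cv2.imwrite("pics/g1.png",np.hstack([i,j]))
E
```

```text
kin (587.23, 256.32)
scene ring (array([585.59833867, 255.84517235]), np.float64(45.3013916015625))
top ring (array([583.88403256, 256.4891453 ]), np.float64(7.596865177154541)) (array([582.75318992, 255.53892157]), np.float64(5.898348808288574))
```

View pics/g1.png

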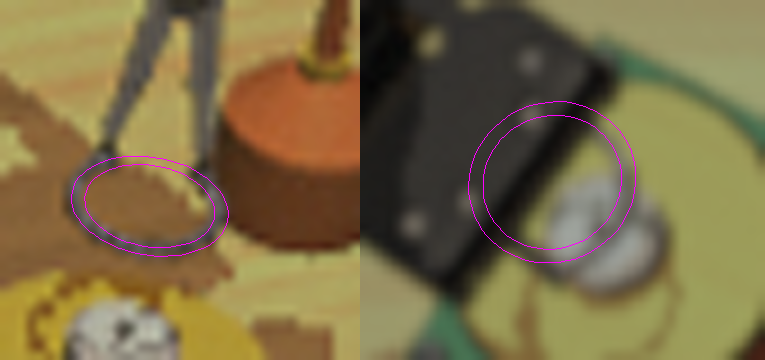

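```bash
python3 - <<'E'
from h import *
plan((574.2,266,244),57.18)
E
```

```text
delta cm [-0.24  0.12  4.1 ] rot [-0.12  0.03  0.  ] rows>= 1.0
```

arm_command --pt "-0.1 0.05 0.8 0 0 0 0.9" --pt "-0.24 0.1 1.8 -0.1 0 0 0.9" --pt "-0.24 0.12 2.8 -0.1 0 0 0.9" --pt "-0.24 0.12 3.6 -0.1 0 0 0.9" --pt "-0.24 0.12 4.1 -0.1 0 0 0.9" --pt "-0.24 0.12 4.1 -0.1 0 0 0.9" --pt "-0.24 0.12 4.1 -0.1 0 0 0.9"

```text
time: 17.32
position: [574.0, 265.9, 243.4]
eef_rot: [-0.0, 0.282, 0.959, -0.0]
ft_force: [-0.4, 0.2, -1.1]
opening: 28.0
```

```bash
python3 - <<'E'
from h import *
s=[]
p0,R,_=st()
a=viewer.capture("scene");b=viewer.capture("top")
p,R,_=st()
np.savez("shot3.npz",**{k+"_a":v for k,v in a.items()},**{k+"_b":v for k,v in b.items()})
yaw=np.radians(-32.82);th=yaw+np.linspace(-2.4,2.4,150);th2=yaw+np.linspace(-1.2,1.2,80)
C=(p[0]+15.63,p[1]-10.08);z=p[2]-145.3+1.5
print("kin",C,z)
print("scene ring",ringfit(a,C,z,th),ringfit(a,C,z,yaw+np.linspace(-1.5,1.5,100)))
print("top ring",ringfit(b,C,z,th2))
for d in(2,3): print("stub scene",circfit(a,(586,256),50,73,d=d,th=yaw+np.linspace(-2,2,100)),circfit(a,(589,255),16,90,d=d,th=yaw+np.linspace(-1.5,1.5,100)))
i=ringov(a,(368,185,40,40),9.5,(*C,z));j=ringov(b,(135,160,44,40),9.5,(*C,z))
cv2.imwrite("pics/g2.png",np.hstack([i,j]))
E
```

```text
t 17.32 pos [574.  265.9 243.4] yaw tool y 57.18 tilt 0.06 open 28.0 F [-0.4  0.2 -1.1] j [ 0.24  0.3   1.41 -0.    1.43 -0.75]
t 17.42 pos [574.5 266.1 244.6] yaw tool y 57.19 tilt 0.08 open 28.2 F [-0.7  1.6 -2.1] j [ 0.24  0.3   1.41 -0.    1.43 -0.75]
kin (np.float64(590.158223706177), np.float64(256.0437037664975)) 100.777718065731
scene ring (array([588.24463896, 254.9976928 ]), np.float64(45.291648864746094)) (array([587.87230463, 255.22409419]), np.float64(34.018821716308594))
top ring (array([588.84106433, 257.39022645]), np.float64(6.6478776931762695))
stub scene (array([589.30010414, 255.06059186]), np.float64(96.36652374267578)) (array([583.9828246, 258.7438266]), np.float64(71.64398193359375))
stub scene (array([589.32833527, 255.14133246]), np.float64(121.12301635742188)) (array([583.15567981, 259.84865002]), np.float64(92.29834747314453))
```

View pics/g2.png

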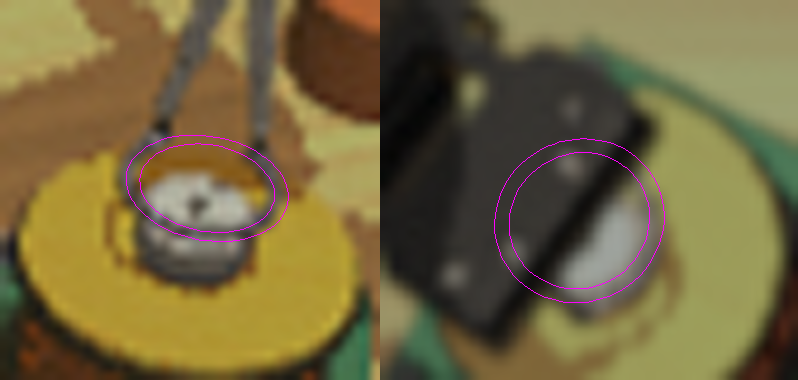

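arm_command --pt "0 0.03 0.2 0 0 0 0.9" --pt "0 0.03 0.4 0 0 0 0.9" --pt "0 0.03 0.6 0 0 0 0.9" --pt "0 0.03 0.8 0 0 0 0.9" --pt "0 0.03 0.9 0 0 0 0.9" --pt "0 0.03 1.0 0 0 0 0.9" --pt "0 0.03 1.0 0 0 0 0.9" --pt "0 0.03 1.0 0 0 0 0.9"

```text
time: 18.08
position: [574.7, 266.4, 234.5]
eef_rot: [0.001, 0.282, 0.959, 0.0]
ft_force: [-0.2, -0.9, -1.7]
opening: 28.0
```

```bash
cat > look.py <<'E'
from h import *
import sys
n=sys.argv[1]
p,R,_=st()
a=viewer.capture("scene");b=viewer.capture("top")
p2,R,_=st();p=(p+p2)/2
np.savez("shot_%s.npz"%n,**{k+"_a":v for k,v in a.items()},**{k+"_b":v for k,v in b.items()})
yaw=np.radians(-32.82);th=yaw+np.linspace(-2.4,2.4,150)
C=(p[0]+15.63,p[1]-10.08);z=p[2]-145.3+1.5
print("kin",np.round(C,1),round(z,1))
for t in(2.4,1.5): print("scene ring",ringfit(a,C,z,yaw+np.linspace(-t,t,120)))
f=lambda p,c,s:cv2.resize(p["frame"][c[1]:c[1]+c[3],c[0]:c[0]+c[2],::-1],None,fx=s,fy=s,interpolation=cv2.INTER_CUBIC)
cv2.imwrite("pics/%s.png"%n,np.hstack([f(a,(368,185,40,40),9.5),ringov(a,(368,185,40,40),9.5,(*C,z))]))
cv2.imwrite("pics/%st.png"%n,f(b,(130,155,50,45),12))
E
python3 look.py h0
```

```text
t 18.08 pos [574.7 266.4 234.5] yaw tool y 57.19 tilt 0.08 open 28.0 F [-0.2 -0.9 -1.7] j [ 0.24  0.31  1.42 -0.    1.41 -0.75]
t 18.18 pos [574.8 266.3 234.7] yaw tool y 57.19 tilt 0.09 open 27.9 F [-0.2 -0.2 -2. ] j [ 0.24  0.31  1.42 -0.    1.41 -0.75]
kin [590.4 256.3] 90.8
scene ring (array([587.96627399, 256.47489293]), np.float64(41.76561737060547))
scene ring (array([589.25089634, 255.8097334 ]), np.float64(31.630680084228516))
```

View pics/h0.png

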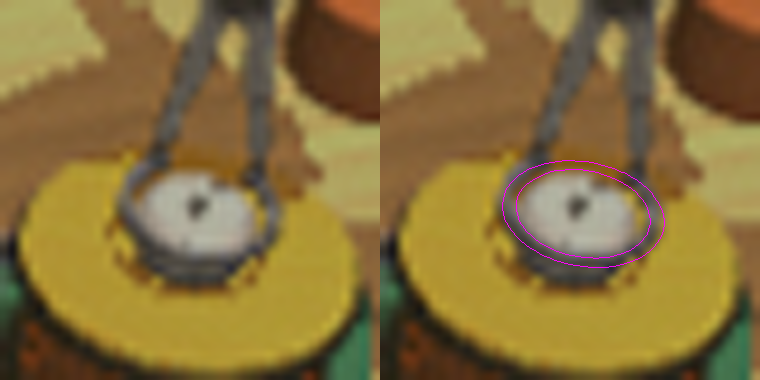

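View pics/h0t.png

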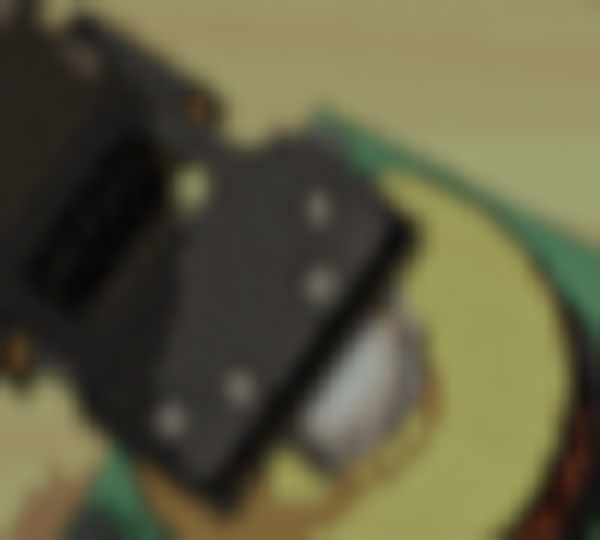

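```bash
python3 - <<'E'
from h import *
a,b=l1("shot_h0.npz"); a0,b0=l1("shot0.npz")
c=(374,192,30,28)
f=lambda p,c,s:cv2.resize(p["frame"][c[1]:c[1]+c[3],c[0]:c[0]+c[2],::-1],None,fx=s,fy=s,interpolation=cv2.INTER_CUBIC)
cv2.imwrite("pics/h1.png",np.hstack([f(a0,c,13),f(a,c,13)]))
c=(142,168,30,32)
cv2.imwrite("pics/h2.png",np.hstack([f(b0,c,13),f(b,c,13)]))
E
```

```text
(no output)
```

View pics/h1.png

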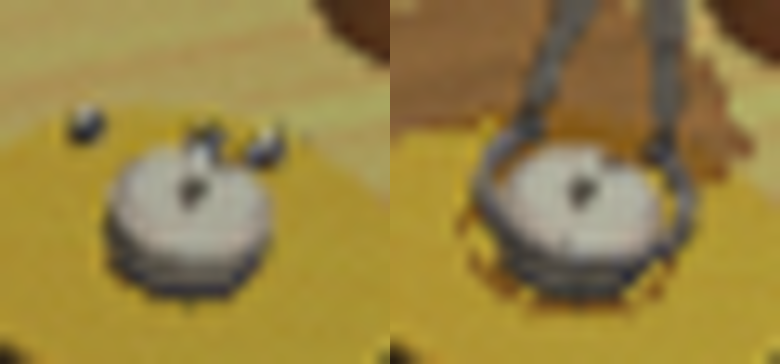

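View pics/h2.png

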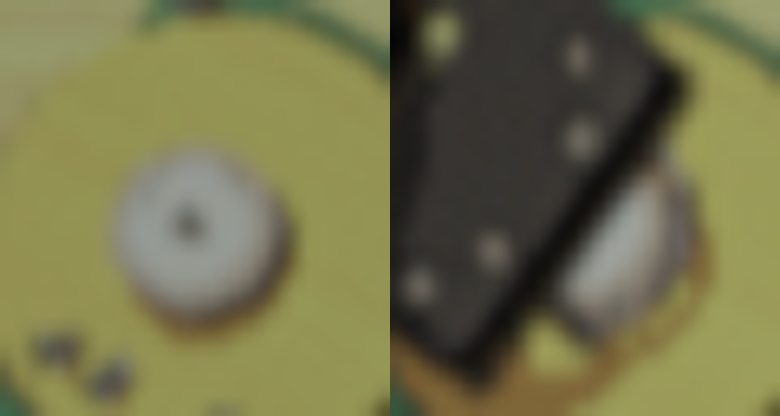

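```bash
python3 - <<'E'
from h import *
np.set_printoptions(precision=2,suppress=True)
a,b=l1("shot_h0.npz"); a0,b0=l1("shot0.npz")
f=lambda x,y:(192+y/13-.5,374+x/13-.5)
u=np.array([.8404,-.542]);v=np.array([.542,.8404])
h=atz(a,f(192,190),91.5)[:2];print("hole",h)
g=lambda x,y:(168+y/13-.5,142+x/13-.5)
print("hole top",atz(b0,g(187,225),91.5))
for q in((140,128),(270,150)): w=atz(a,f(*q),92)[:2]-h;print(w@u,w@v)
for nm,q in(("L",(86,190)),("R",(302,205))): w=atz(a,f(*q),90.5)[:2]-h;print(nm,w@u,w@v)
# ring fits with various z, relative to hole
yaw=np.radians(-32.82)
for z in(88,90,92):
  for t in(2.4,2.0):
    c,s=ringfit(a,(589,255.5),z,yaw+np.linspace(-t,t,120)); w=c-h;print(z,t,c,"rel",w@u,w@v,s)
  # sides only
  th=np.concatenate([yaw+np.linspace(.9,2.3,60),yaw-np.linspace(.9,2.3,60)])
  c,s=ringfit(a,(589,255.5),z,th); w=c-h;print(z,"sides",c,"rel",w@u,w@v,s)
E
```

```text
hole [587.33 255.73]
hole top [586.84 257.43  91.5 ]
-16.602166937903686 -13.362011767301828
-17.241464008610382 14.656422382900898
L 5.238910281346074 -21.96419710449535
R -2.929758207555607 23.341004761093973
88 2.4 [585.27 258.24] rel -3.0942876872613962 0.9951583854296415 41.20497131347656
88 2.0 [586.04 257.81] rel -2.208725018943182 1.0518216560164773 38.235389709472656
88 sides [585.03 258.42] rel -3.392887854744345 1.019833578865089 57.32196044921875
90 2.4 [587.19 256.98] rel -0.7968687286711879 0.9758682817413382 41.64704513549805
90 2.0 [587.95 256.56] rel 0.06847049492643838 1.0388349485737671 38.51509094238281
90 sides [586.79 257.24] rel -1.2748237244008227 0.9819522604387886 57.749488830566406
92 2.4 [589.15 255.7 ] rel 1.5480275501352518 0.9652377210508349 42.03623962402344
92 2.0 [589.86 255.32] rel 2.3477507040927317 1.0260466339806436 38.74941635131836
92 sides [588.77 255.95] rel 1.0915479840285136 0.9716205781343636 58.02015686035156
```

arm_command --pt "0 -0.1 0 0 0 0 0.9" --pt "0 -0.1 0.1 0 0 0 0.9" --pt "0 -0.1 0.2 0 0 0 0.9" --pt "0 -0.1 0.3 0 0 0 0.9" --pt "0 -0.1 0.4 0 0 0 0.9" --pt "0 -0.1 0.4 0 0 0 0.9"

```text
time: 18.68
position: [574.1, 265.5, 230.3]
eef_rot: [0.001, 0.282, 0.959, -0.0]
ft_force: [-0.1, 0.2, -1.2]
opening: 28.2
```

```bash
python3 look.py h3
```

```text
t 18.68 pos [574.1 265.5 230.3] yaw tool y 57.19 tilt 0.06 open 28.2 F [-0.1  0.2 -1.2] j [ 0.24  0.31  1.43 -0.    1.4  -0.76]
t 18.78 pos [574.2 265.5 230.6] yaw tool y 57.19 tilt 0.08 open 28.2 F [ 0.4  1.1 -2.4] j [ 0.24  0.31  1.43 -0.    1.41 -0.76]
kin [589.8 255.4] 86.6
scene ring (array([587.94584868, 254.74161551]), np.float64(35.668636322021484))
scene ring (array([588.66799472, 254.30950553]), np.float64(32.24556350708008))
```

View pics/h3.png

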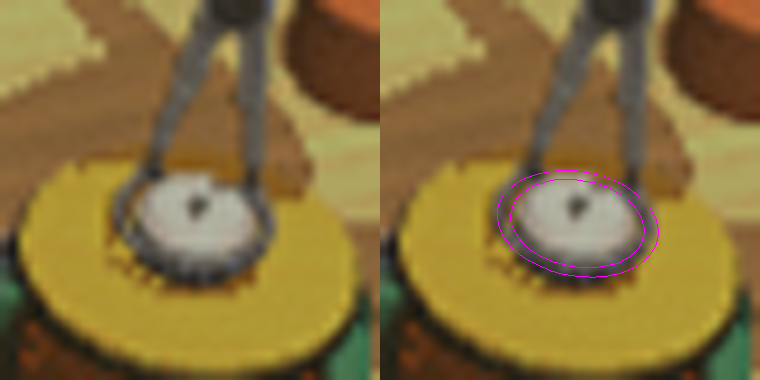

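arm_command --pt "0.05 0.03 0.1 0 0 0 0.9" --pt "0.05 0.03 0.2 0 0 0 0.9" --pt "0.05 0.03 0.3 0 0 0 0.9" --pt "0.05 0.03 0.4 0 0 0 0.9" --pt "0.05 0.03 0.4 0 0 0 0.9"

```text
time: 19.2
position: [573.8, 266.0, 226.2]
eef_rot: [0.0, 0.282, 0.959, -0.0]
ft_force: [-0.5, 0.1, -1.4]
opening: 28.3
```

```bash
python3 look.py h4
```

```text
t 19.2 pos [573.8 266.  226.2] yaw tool y 57.19 tilt 0.06 open 28.3 F [-0.5  0.1 -1.4] j [ 0.24  0.31  1.43 -0.    1.4  -0.75]
t 19.3 pos [573.9 266.  226.5] yaw tool y 57.19 tilt 0.07 open 28.2 F [-0.  -0.6 -1.2] j [ 0.24  0.31  1.43 -0.    1.4  -0.75]
kin [589.5 255.9] 82.5
scene ring (array([587.72894443, 255.23689917]), np.float64(43.00904846191406))
scene ring (array([587.70051041, 255.1851453 ]), np.float64(42.243019104003906))
```

View pics/h4.png

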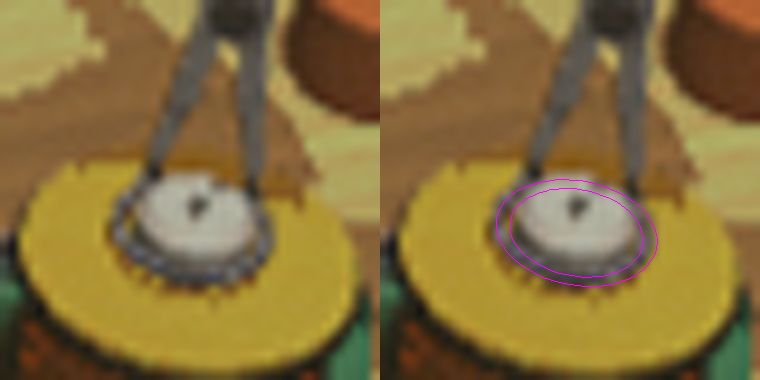

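arm_command --pt "0.03 0.02 0.1 0 0 0 0.9" --pt "0.03 0.02 0.2 0 0 0 0.9" --pt "0.03 0.02 0.3 0 0 0 0.9" --pt "0.03 0.02 0.4 0 0 0 0.9" --pt "0.03 0.02 0.5 0 0 0 0.9" --pt "0.03 0.02 0.5 0 0 0 0.9"

```text
time: 19.8
position: [573.6, 266.3, 221.1]
eef_rot: [0.0, 0.282, 0.959, -0.0]
ft_force: [0.4, -0.7, -1.9]
opening: 28.1
```

```bash
python3 look.py h5
```

```text
t 19.8 pos [573.6 266.3 221.1] yaw tool y 57.19 tilt 0.05 open 28.1 F [ 0.4 -0.7 -1.9] j [ 0.24  0.31  1.44 -0.    1.39 -0.75]
t 19.9 pos [573.7 266.3 221.4] yaw tool y 57.19 tilt 0.07 open 28.3 F [ 0.6  0.8 -1.4] j [ 0.24  0.31  1.44 -0.    1.39 -0.75]
kin [589.3 256.2] 77.5
scene ring (array([587.55887846, 255.63672345]), np.float64(44.45930862426758))
scene ring (array([587.66624071, 255.61796262]), np.float64(43.92361831665039))
```

View pics/h5.png

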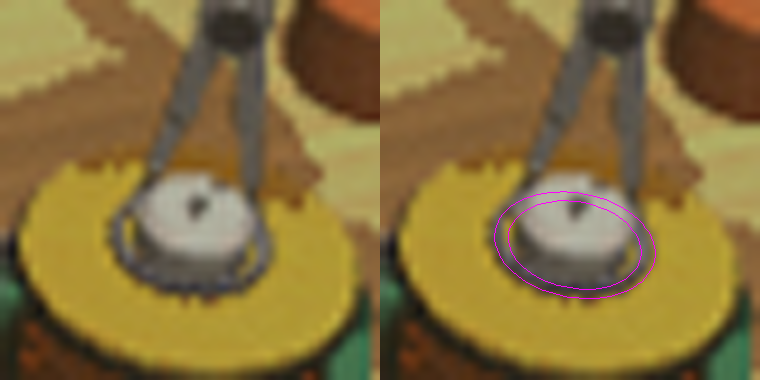

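arm_command --pt "0 0 0.05 0 0 0 0.9" --pt "0 0 0.1 0 0 0 0.9" --pt "0 0 0.15 0 0 0 0.9" --pt "0 0 0.2 0 0 0 0.9" --pt "0 0 0.2 0 0 0 0.9"

```text
time: 20.32
position: [573.7, 266.3, 219.3]
eef_rot: [0.001, 0.282, 0.959, -0.0]
ft_force: [0.2, 0.7, -1.4]
opening: 27.6
```

```bash
python3 look.py h6
```

```text
t 20.32 pos [573.7 266.3 219.3] yaw tool y 57.19 tilt 0.06 open 27.6 F [ 0.2  0.7 -1.4] j [ 0.24  0.31  1.44 -0.    1.38 -0.75]
t 20.42 pos [573.7 266.3 219.4] yaw tool y 57.19 tilt 0.06 open 28.1 F [-0.5 -0.2 -1.3] j [ 0.24  0.31  1.44 -0.    1.39 -0.75]
kin [589.3 256.2] 75.5
scene ring (array([587.57404517, 255.63316828]), np.float64(45.89469528198242))
scene ring (array([587.66954314, 255.62710835]), np.float64(46.10535430908203))
```

Underside is about 74 mm by kinematics, with no contact yet. I'll continue in sub-millimetre steps.

arm_command --pt "0 0 0.04 0 0 0 0.9" --pt "0 0 0.08 0 0 0 0.9" --pt "0 0 0.08 0 0 0 0.9" --pt "0 0 0.08 0 0 0 0.9"

```text
time: 20.75
position: [573.7, 266.3, 218.6]
eef_rot: [0.001, 0.282, 0.959, -0.0]
ft_force: [-0.3, -0.1, -1.2]
opening: 27.5
```

arm_command --pt "0 0 0.04 0 0 0 0.9" --pt "0 0 0.06 0 0 0 0.9" --pt "0 0 0.06 0 0 0 0.9" --pt "0 0 0.06 0 0 0 0.9"

```text
time: 21.08
position: [573.8, 266.4, 218.5]
eef_rot: [0.001, 0.282, 0.959, 0.0]
ft_force: [-2.8, -0.4, 1.9]
opening: 28.2
```

```bash
python3 look.py h7
```

```text
t 21.08 pos [573.8 266.4 218.5] yaw tool y 57.19 tilt 0.09 open 28.2 F [-2.8 -0.4  1.9] j [ 0.24  0.32  1.44 -0.    1.38 -0.75]
t 21.18 pos [573.8 266.4 218.5] yaw tool y 57.19 tilt 0.09 open 28.2 F [-2.1 -0.1  3.2] j [ 0.24  0.32  1.44 -0.    1.38 -0.75]
kin [589.4 256.3] 74.7
scene ring (array([588.02894806, 255.84827364]), np.float64(48.25055694580078))
scene ring (array([588.08984397, 255.84267939]), np.float64(49.04583740234375))
```

View pics/h7.png

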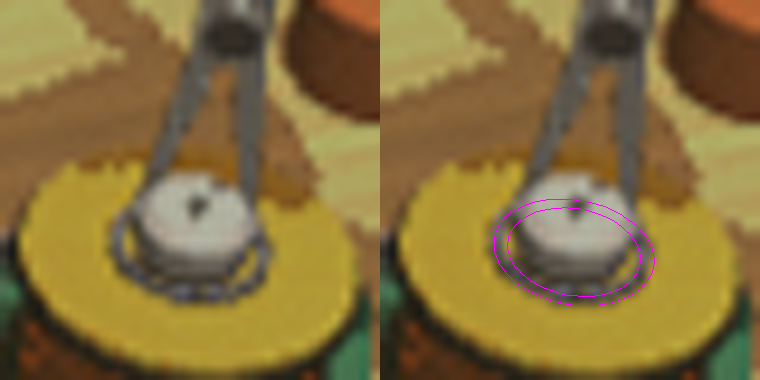

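arm_command --pt "0 0 0 0 0 0 0.9" --pt "0 0 0 0 0 0 0.9" --pt "0 0 0 0 0 0 0.9" --pt "0 0 0 0 0 0 0.9" --pt "0 0 0 0 0 0 0.9" --pt "0 0 0 0 0 0 0.9"

```text
time: 21.68
position: [573.8, 266.4, 218.5]
eef_rot: [0.001, 0.282, 0.959, 0.0]
ft_force: [-1.4, -0.6, 2.0]
opening: 28.0
```

```bash
python3 look.py h8; python3 - <<'E'
from h import *
a,b=l1("shot_h8.npz");save(a,"h9",(150,100,320,200),2.5)
d=viewer.spot_point
for i in range(3):
  a=viewer.capture("scene");print(np.round(monitor.read_state()["ft_force"],1),np.round(monitor.read_state()["joint_velocities"],3))
E
```

```text
t 21.68 pos [573.8 266.4 218.5] yaw tool y 57.19 tilt 0.09 open 28.0 F [-1.4 -0.6  2. ] j [ 0.24  0.32  1.44 -0.    1.38 -0.75]
t 21.78 pos [573.8 266.4 218.5] yaw tool y 57.19 tilt 0.09 open 28.0 F [-2.3 -0.7  1.5] j [ 0.24  0.32  1.44 -0.    1.38 -0.75]
kin [589.5 256.3] 74.7
scene ring (array([588.04140327, 255.83905902]), np.float64(48.43960952758789))
scene ring (array([588.11236666, 255.83229159]), np.float64(49.12660217285156))
[-1.8 -0.6  1. ] [-0.     0.    -0.     0.001 -0.     0.001]
[-1.1  1.2  1. ] [-0.001 -0.002  0.001 -0.     0.001 -0.001]
[-1.4 -0.2  0.7] [-0.     0.    -0.001  0.     0.001  0.001]
```

View pics/h8.png

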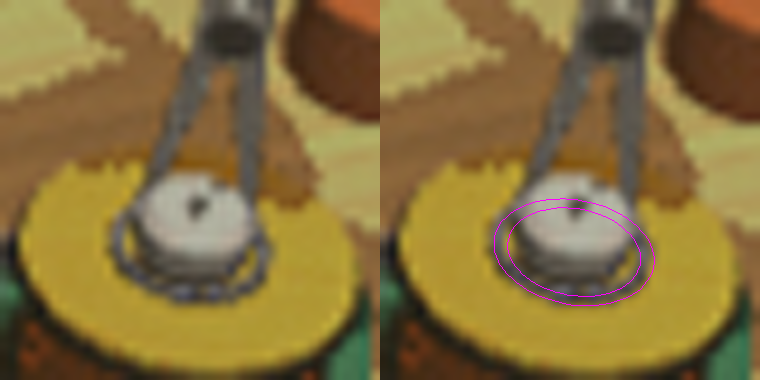

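View pics/h9.png

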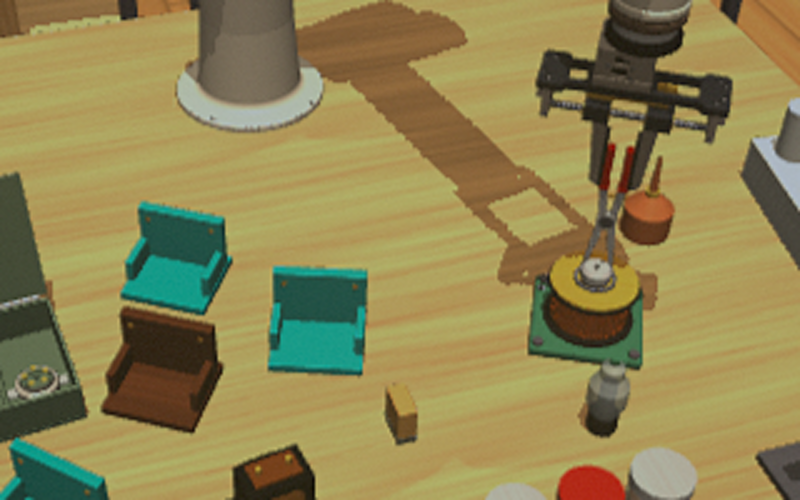

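```bash
python3 - <<'E'
from h import *
st();print(arm.job_done())
E
```

```text
t 21.93 pos [573.8 266.4 218.5] yaw tool y 57.19 tilt 0.09 open 27.8 F [-1.4 -0.2  0.7] j [ 0.24  0.32  1.44 -0.    1.38 -0.75]
the job is handed in; nothing more can be done
None
```

The job is handed in at 21.9 s. The spread circlip is over the axle stub and resting lightly on the brass plate, and the pliers are still held squeezed.

- **Chips:** I swept all three off in one pass with the scraper block. The plate then showed clean in both cameras, with the chips down by the corner of the reel's foot. The block stands back at its original place on the shelf.
- **Pliers:** I took them by both red handles at a 48 N grip. The finger opening reads 28 mm against the stated 30 mm at the stop, so I take them as fully squeezed. I then lifted them straight out of the dark oak stand.
- **Last checks:**
    - **Height:** the clip's underside is at about 73 mm by the arm's position.
    - **Contact:** it presses on the plate with roughly 2–3 N.
    - **Tilt and movement:** the tool is 0.1° off vertical and not moving.
    - **Centring:** the ring sits round the stub to within about 1 mm in the scene camera, and nothing touched on the way down.
- **Weak or conflicting readings:**
    - The two cameras differed by 2–3 mm on where the stub is in my first fits. I trusted the scene camera for the final alignment.
    - The top camera could barely see the clip past the gripper.
    - The distance along the scene camera's line of sight is only known to about 1–1.5 mm.
    - After contact there is a small sideways force of 1–2 N on the tool.

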